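# Open the soaking pot and tip in the clamp bosses

## Robot

A 6-joint arm with a two-finger parallel gripper is mounted at the origin on the work surface. World frame = base frame: x ahead of the robot, y to its left, z up, the work surface at z = 0. Lengths are in m, angles in degrees, forces in N, time in s.
With the tool pointing down it reaches from about 0.3 to 0.75 m from the base axis. Payload 8.5 kg.
Tool frame: the origin (TCP) lies between the finger pads; the fingertips stand 17 mm ahead of it and the grasp point (between the pads) lies 2 mm behind it; z points along the fingers, y is the direction in which the jaws open and shut (so a half turn about z gives the same grasp; the last joint's range is limited). The gripper opens to 85 mm and grips with 20 to 120 N. Pads are 22 mm wide; open, the fingers measure 114 mm over their backs; the gripper's body (76 mm by 85 mm) begins 54 mm behind the grasp point. The pads swing forward as they close: fully open they stand 13 mm farther back than shut.
Start: joints at [-85.56, 21.807, 74.336, -0, 83.858, -12.336], TCP at [0.159, -0.527, 0.213] pointing down, gripper open.
Joint ranges: [-178.18, 178.18], [-50.72, 133.34], [12.68, 142.11], [-81.47, 261.47], [9.98, 163.14], [-165.26, 165.26]. Speed limits (degrees/s): [136.94, 136.94, 180, 180, 180, 180].

## Interface

Orientations are given as a 3x3 rotation matrix whose columns are the frame's x, y, z axes.
In Python, from rig import readout, eyes, env gives the robot as it stands.
- The arm moves only by the tool arm_command, never from a script. Its argument "rows" is text: rows parted by semicolons, each of 7 numbers parted by spaces: the closure, from 0 (fully open) to 1 (shut), then the shift along the tool's x, y, z in mm, then the turn, a rotation vector about the tool's x, y, z in degrees. In form: grip dx dy dz rx ry rz; .... A call has 1 to 5 rows; each row shifts and turns the commanded pose from where the row before left it, along the tool's axes as they then stand; what a row does not reach is not made up. A row lasts 1/12 s, in which the tool goes at most 41.7 mm and 7.16 degrees, less where a joint would pass 70% of its speed; a pose out of reach is approached as far as the arm can. A call with a gripper value outside its range is refused whole. The fingers move at their own pace and stop on an object; "squeeze" is the grip in N (left out, the last holds). Time passes only in rows, so rows that do not move let the fingers close. It gives the time, the measured TCP pose, the force and the opening at its end, in the units of the state.
- readout.observe(): the state, without advancing time (a new reading comes with each control period).
- eyes.get_image(name): name is "scene" or "top" or "wrist"; returns the picture (400x640x3 uint8, red, green, blue); there is no depth.
- eyes.camera_model(name): a dict with "mtx" (3x3 intrinsics, pixels), "view" (4x4, takes a point from world to camera coordinates). Camera axes: x right, y up, looking along -z (the intrinsics and any distortion apply to the point x, -y, -z); pixel columns grow to the right and rows downward; lengths in m; the calibration is good to about 2 mm. A picture is of the moment at which its call begins: read the wrist's pose just before it. camera_model takes no time and is no camera call; for the wrist camera it gives the pose at the moment of the call.
- env.close_job(): hands the job in, once; it reports no verdict.
The state is a dict: "time_s": time; "q": joint angles; "qvel": joint speeds; "joint_efforts": joint torques, N m; "position": TCP position; "tool_rot": TCP orientation; "ft_force": force on the tool from outside, world axes, zero at the start; "wrist_torque": the same for the moment, N m; "grip_width": finger opening in m.
Only numpy, scipy, OpenCV 4.12 (cv2) and the standard library are available. Lean on these libraries where they do the work, as an engineer would, in place of code of your own. Each camera call takes 0.05 s, during which the arm holds its last target. There are 200 camera calls.

## Task

Unscrew the big threaded cover of the soaking pot, going anticlockwise in several regrasped turns, lift it off and lay it flat on the rubber mat, grip bar up; also move every clamp boss that is on the rack onto the tipping tray while the tray is down. Once the cover is on the mat and all the bosses are in the tray, lift the tray by its black handle until all of them have slid into the pot, then lower the tray gently, all the way down, and let go. Do not disturb the beaker, the wash bottle or the flask.

Things in the scene. Friction and masses are not known exactly. Their poses are not given: they have to be found in the camera images.
- station: Fixed unit: steel soaking pot and, on its -y side, the stand of the tipping tray. Origin on the bench under the pot's centre, z up. Pot: outside diameter 194 mm up to 45 mm high, then a threaded neck (174 mm over the threads, bore 152 mm) with its rim 85 mm above the bench; pot floor 6 mm. Stand within 75 mm of its y axis.
- mouth (a point): Centre of the pot's mouth, level with the rim, 85 mm above the station's origin.
- tray (a joint): Tilt of the aluminium tipping tray, rad: 0 lying level on its rests, growing to 1.05 (stop) as the handle edge is lifted. It swings freely and falls back if let go. Bosses slide off at about 0.5 to 0.8 rad. The hinge axis is the station's x direction; handle and floor turn about point tray_hinge. It weighs 0.45 kg.
- tray_hinge (a point): Point on the tray's hinge axis, midway across the tray, 106 mm from the station's origin along its -y and 65 mm above the bench.
- tray_floor (a point): Middle of the top face of the tray's floor; axes tilt with the tray: x across, y towards the open pouring edge by the pot, z out of the floor. Tray down: 115 mm above the bench. Floor 104 mm wide, 180 mm long inside; walls 25 mm high on three sides, open at +y. The open edge lies 50 mm straight above the hinge; as the tray tips it swings out over the mouth.
- tray_handle (a point): Middle of the black round handle bar, 14 mm thick, 84 mm long along the tray's x, beyond the handle-end wall; 230 mm from the hinge along the tray's -y and 65 mm above it; 39 mm clear between bar and wall. Can be pinched from above across y, and rolls in the fingers as the tray tilts.
- cover: Grey screw cover, diameter 188 mm, 0.3 kg. Origin: centre of the skirt's lower edge, z up. 37 mm high, on top a black grip bar 100 (x) x 18 (y) x 38 mm high; bar top 75 mm above origin. Shut, origin 54 mm above the bench. Loosens anticlockwise seen from above, climbs 4.8 mm per rad, comes free after 4.4 rad (up to 4.6), not by pulling. Stays put when let go between turns.
- mat: Fixed black rubber mat, 240 x 240 x 4 mm; origin at the centre of its underside. The cover is to lie on it with its centre within 50 mm of the mat's.
- rack: Fixed steel rack standing on the bench, 124 mm (x) by 440 mm (y); origin at the centre of its footprint; its top is 60 mm above the bench, with a lip 12 mm high all round.
- boss1: Clamp boss: aluminium block 60 mm (its x) x 34 mm (y) x 28 mm high with an upright dark wing 26 mm long (x), 10 mm thick (y) and 30 mm high on the middle of its top (58 mm overall), to grip it by. 0.09 to 0.18 kg. Origin: centre of the underside; z up through the wing. Two to four bosses are present, standing on the rack at the start.
- boss2: Clamp boss: aluminium block 60 mm (its x) x 34 mm (y) x 28 mm high with an upright dark wing 26 mm long (x), 10 mm thick (y) and 30 mm high on the middle of its top (58 mm overall), to grip it by. 0.09 to 0.18 kg. Origin: centre of the underside; z up through the wing. Two to four bosses are present, standing on the rack at the start.
- boss3: Clamp boss: aluminium block 60 mm (its x) x 34 mm (y) x 28 mm high with an upright dark wing 26 mm long (x), 10 mm thick (y) and 30 mm high on the middle of its top (58 mm overall), to grip it by. 0.09 to 0.18 kg. Origin: centre of the underside; z up through the wing. Two to four bosses are present, standing on the rack at the start.
- boss4: Clamp boss: aluminium block 60 mm (its x) x 34 mm (y) x 28 mm high with an upright dark wing 26 mm long (x), 10 mm thick (y) and 30 mm high on the middle of its top (58 mm overall), to grip it by. 0.09 to 0.18 kg. Origin: centre of the underside; z up through the wing. Two to four bosses are present, standing on the rack at the start.
- beaker: Bystander: glass beaker, 80 mm in diameter, 100 mm high; origin under its centre.
- wash_bottle: Bystander: white plastic bottle, 70 mm in diameter, 190 mm high; origin under its centre.
- flask: Bystander: round glass flask on a cork ring, 116 mm in diameter, 180 mm high; origin under its centre.
Things that resemble listed ones, but are neither listed nor needed, are in the scene too. There is more than one size of the cover; the job needs the smallest.

How it is judged:
By the outcome, as a careful person would: the job done as asked, in the order asked, and still so for the second after the job is handed in, with the robot touching nothing.
Of boss1, boss2, boss3, boss4 only 2 to 4 are there at a start; the rules pass over those that are not, and their reading is None.
At some moment in a run one of boss1, boss2, boss3, boss4 may be knocked a few centimetres aside while the robot is not near it.
It also fails if it takes over 210 s, if anything falls off the work surface, if the arm or the gripper's body presses on something with over 40 N, if the wrist force passes 120 N, or if a joint passes its speed limit or range.

## Working session

There is one attempt and no reset: what is moved stays moved. The work goes in short steps, Python scripts to look and compute and a tool call to move; the robot and the scene stay as the last step left them, time stands still between calls to the robot, and variables do not carry over. Pictures are saved under pics/ and viewed, about 12 in all and at most 16, crops included, and the job is handed in when it is done.

Besides the shell and the picture viewer there is one more tool, called after "Emit:" by a JSON object that holds its "api" and its "payload", one argument or row to a line. arm_command: Moves the arm, as the interface text tells. Its arguments: {"type":"object","properties":{"rows":{"type":"string"},"squeeze":{"type":"number"}},"required":["rows"]}

```bash
ls; mkdir -p pics
cat > h.py <<'E'
import numpy as np, cv2
from rig import readout, eyes, env
def snap(cam,name):
    im=eyes.get_image(cam); cv2.imwrite(f'pics/{name}.png',im[:,:,::-1]); return im
def ray(cam,uv,z,M=None):
    M=M or eyes.camera_model(cam); K=np.array(M['mtx']);V=np.array(M['view'])
    uv=np.array(uv,float).reshape(-1,2)
    d=np.c_[uv,np.ones(len(uv))]@np.linalg.inv(K).T*[1,-1,-1]
    R=V[:3,:3];c=-R.T@V[:3,3]; d=d@R
    z=np.broadcast_to(z,len(uv)); return c+d*((z-c[2])/d[:,2])[:,None]
def proj(cam,P,M=None):
    M=M or eyes.camera_model(cam);K=np.array(M['mtx']);V=np.array(M['view'])
    p=np.atleast_2d(P)@V[:3,:3].T+V[:3,3]; p=p*[1,-1,-1]; q=p@K.T; return q[:,:2]/q[:,2:]
E
python3 - <<'E'
from h import *
for c in('scene','top'):
    M=eyes.camera_model(c);print(M); snap(c,c+'0')
print(readout.observe())
E
```

```text
pics
{'mtx': array([[379.65614051,   0.        , 320.45862595],
       [  0.        , 379.65614051, 202.83556443],
       [  0.        ,   0.        ,   1.        ]]), 'view': array([[ 0.26770876,  0.96332332,  0.01844445, -0.08721459],
       [-0.61510275,  0.15614066,  0.77283161,  0.23436172],
       [ 0.74160678, -0.21823902,  0.63434305, -1.62381064],
       [ 0.        ,  0.        ,  0.        ,  1.        ]])}
{'mtx': array([[471.58760842,   0.        , 323.48223544],
       [  0.        , 471.58760842, 206.17012017],
       [  0.        ,   0.        ,   1.        ]]), 'view': array([[-0.00682906, -0.99995965,  0.00583706, -0.0333164 ],
       [ 0.99476113, -0.00619793,  0.10203858, -0.52257584],
       [-0.10199829,  0.00650331,  0.99476332, -1.3868542 ],
       [ 0.        ,  0.        ,  0.        ,  1.        ]])}
{'time_s': 0.1, 'q': array([-8.55586402e+01,  2.18376952e+01,  7.43769169e+01,  1.35442687e-03,
        8.38572525e+01, -1.23357050e+01]), 'qvel': array([ 0.05624065, -0.06450811, -0.22588915, -0.0442505 ,  0.03590174,
       -0.09172913]), 'joint_efforts': array([ 5.29704630e-03, -4.49216616e+01, -2.31658602e+01, -1.34280326e-04,
        3.65629639e-03,  1.69585945e-05]), 'position': array([ 0.1587407 , -0.52631952,  0.2120888 ]), 'tool_rot': array([[ 9.57435864e-01,  2.88646082e-01, -7.36964000e-05],
       [ 2.88645945e-01, -9.57435089e-01,  1.25232633e-03],
       [ 2.90919569e-04, -1.22029431e-03, -9.99999213e-01]]), 'ft_force': array([ 0.03663257,  1.06082478, -0.56504445]), 'wrist_torque': array([0.01149833, 0.01937086, 0.00307006]), 'grip_width': 0.08564951291947034}
```

View pics/top0.png

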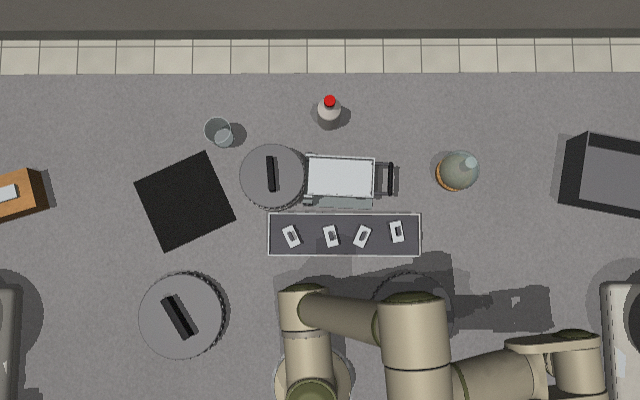

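View pics/scene0.png

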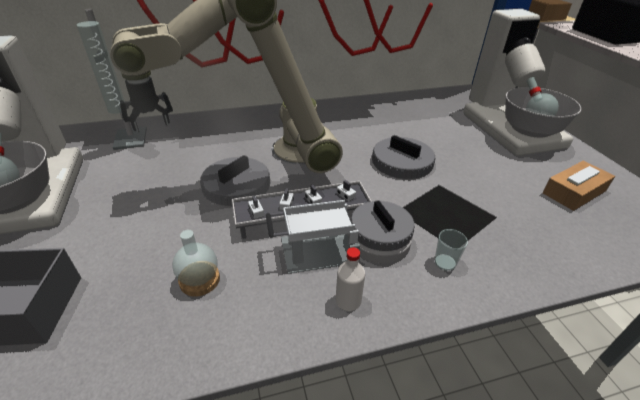

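Top view: the covers are at (272,176), on the pot beside the tray, at (181,317), and one hidden under the arm near (412,300). The first is the smallest and sits on the station. There are four bosses on the rack at (291,236), (331,236), (362,236) and (397,231). I'll confirm in an enlarged crop.

Run:
```python
from h import *
im=cv2.imread('pics/top0.png'); c=im[140:265,230:425]; cv2.imwrite('pics/c1.png',cv2.resize(c,None,fx=4,fy=4,interpolation=cv2.INTER_CUBIC))
print(ray('top',[(272,176)],0.09), 'cover'); print(ray('top',[(181,317)],0.037))
print(ray('top',[(134,182),(208,151),(236,218),(165,252)],0.004))
print(ray('top',[(268,213),(421,213),(421,256),(268,256)],0.072))
print(ray('top',[(291,236),(331,236),(362,236),(397,231)],0.1))
print(ray('top',[(390,179)],0.13))
print(ray('top',[(219,132)],0.0),ray('top',[(330,105)],0.15),ray('top',[(457,172)],0.06))
```

```text
[[0.60414076 0.11136205 0.09      ]] cover
[[0.20068771 0.37887872 0.037     ]]
[[0.60252593 0.54152651 0.004     ]
 [0.69765365 0.31751337 0.004     ]
 [0.49024798 0.22889959 0.004     ]
 [0.38897223 0.44116782 0.004     ]]
[[ 0.49883968  0.1243301   0.072     ]
 [ 0.49603865 -0.3191596   0.072     ]
 [ 0.37202225 -0.31569215  0.072     ]
 [ 0.37503078  0.12369035  0.072     ]]
[[ 0.43078758  0.05600173  0.1       ]
 [ 0.43004229 -0.05689952  0.1       ]
 [ 0.42946418 -0.14447482  0.1       ]
 [ 0.4429369  -0.24375233  0.1       ]]
[[ 0.58699103 -0.22260054  0.13      ]]
[[0.75831189 0.28550508 0.        ]] [[ 0.79404771 -0.05609541  0.15      ]] [[ 0.61794972 -0.43159674  0.06      ]]
```

View pics/c1.png

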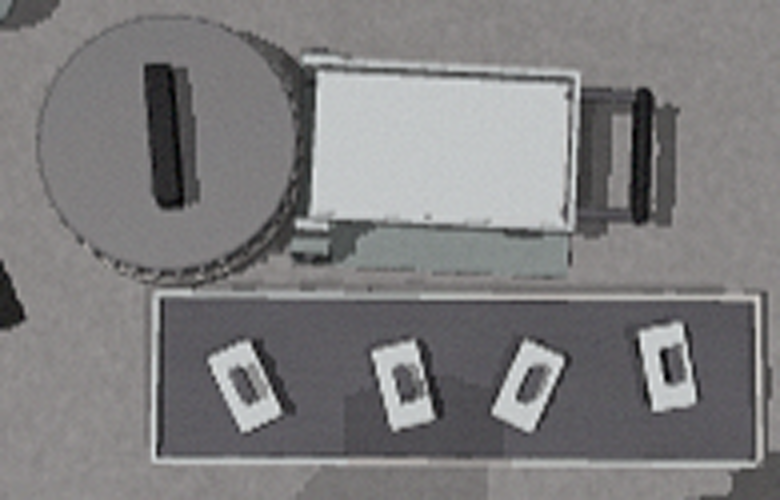

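The crop confirms that the cover at (271,175) sits on the threaded pot beside the tray, its bar centred at crop (164,136), and that it is the smallest. The handle is at crop (641,156), and there are four bosses. Now for the numbers.

```bash
cat >> h.py <<'E'
def crop(p): return np.array(p,float)/4+[230,140]
def plan(xy=None,yaw=None,z=None):
    s=readout.observe();R=s['tool_rot'];p=s['position']
    y0=np.degrees(np.arctan2(R[1,0],R[0,0])); t=p.copy()
    if xy is not None:t[:2]=xy
    if z is not None:t[2]=z
    dy=0 if yaw is None else (yaw-y0+180)%360-180
    print('t%.2f'%s['time_s'],'p',(p*1e3).round(1),'yaw %.2f'%y0,'tilt',(R[:2,2]*57.3).round(2),'j1 %.1f j6 %.1f'%(s['q'][0],s['q'][5]),'w %.1f'%(s['grip_width']*1e3),'F',s['ft_force'].round(1))
    d=(t-p)*1e3; c,sn=np.cos(np.radians(y0+dy)),np.sin(np.radians(y0+dy))
    print('  shift now',(R.T@d).round(1),'| rz',round(-dy,1),'| after turn',np.round([c*d[0]+sn*d[1],sn*d[0]-c*d[1],-d[2]],1))
E
python3 - <<'E'
from h import *
b=ray('top',crop([(157,64),(171,208)]),.129);print('bar',b,b.mean(0),np.linalg.norm(b[0]-b[1]))
d=ray('top',crop([(37,142),(297,142),(167,15),(167,270)]),.091);print('disc',d.mean(0),np.linalg.norm(d[0]-d[1]),np.linalg.norm(d[2]-d[3]))
h=ray('top',crop([(642,89),(640,224)]),.132);print('handle',h,h.mean(0))
big=ray('top',[(139,317),(222,317)],.05);print('other dia',np.linalg.norm(big[0]-big[1]))
v=b.mean(0)-h.mean(0);print('dist',np.linalg.norm(v[:2]),'station yaw',np.degrees(np.arctan2(-v[0],v[1])))
plan(b.mean(0)[:2],np.degrees(np.arctan2(*(b[0]-b[1])[1::-1])),.20)
print(proj('top',[[.545,.382,.004]]))
E
```

```text
bar [[0.65446748 0.11529236 0.129     ]
 [0.55244666 0.10504602 0.129     ]] [0.60345707 0.11016919 0.129     ] 0.10253406175636884
disc [0.60557466 0.11196561 0.091     ] 0.18696958277907 0.1856996024528239
handle [[ 0.63412807 -0.22471164  0.132     ]
 [ 0.53885126 -0.22128565  0.132     ]] [ 0.58648967 -0.22299865  0.132     ]
other dia 0.23812618975563005
dist 0.3335996084827318 station yaw -2.9154117499169603
t0.10 p [ 158.7 -526.3  212.1] yaw 16.78 tilt [-0.    0.07] j1 -85.6 j6 -12.3 w 85.6 F [ 0.   1.1 -0.6]
  shift now [ 609.5 -481.    12.9] | rz 11.0 | after turn [ 506.1 -588.9   12.1]
[[185.87936888 200.38700924]]
```

Emit:
{"api": "arm_command", "payload": {
  "rows": "0 0 0 0 0 0 5.5; 0 0 0 0 0 0 5.5; 0 26.6 -31 0 0 0 0; 0 26.6 -31 0 0 0 0; 0 26.6 -31 0 0 0 0",
  "squeeze": 80
}}

```text
time_s: 0.52
position: [0.2291, -0.4246, 0.212]
tool_rot: [[0.995, 0.099, -0.0], [0.099, -0.995, 0.001], [-0.0, -0.001, -1.0]]
ft_force: [1.2, -0.3, -0.2]
grip_width: 0.085
```

Emit:
{"api": "arm_command", "payload": {
  "rows": "0 26.6 -31 0 0 0 0; 0 26.6 -31 0 0 0 0; 0 26.6 -31 0 0 0 0; 0 26.6 -31 0 0 0 0; 0 26.6 -31 0 0 0 0"
}}

```text
time_s: 0.93
position: [0.3461, -0.2565, 0.2125]
tool_rot: [[0.995, 0.1, -0.0], [0.1, -0.995, 0.0], [-0.0, -0.0, -1.0]]
ft_force: [0.0, -0.4, 0.1]
grip_width: 0.0855
```

Emit:
{"api": "arm_command", "payload": {
  "rows": "0 26.6 -31 0 0 0 0; 0 26.6 -31 0 0 0 0; 0 26.6 -31 0 0 0 0; 0 26.6 -31 0 0 0 0; 0 26.6 -31 0 0 0 0"
}}

```text
time_s: 1.35
position: [0.4629, -0.0887, 0.2125]
tool_rot: [[0.995, 0.101, -0.0], [0.101, -0.995, 0.0], [-0.0, -0.0, -1.0]]
ft_force: [1.0, -1.2, 0.5]
grip_width: 0.0854
```

Emit:
{"api": "arm_command", "payload": {
  "rows": "0 26.6 -31 0 0 0 0; 0 26.6 -31 0 0 0 0; 0 26.6 -31 0 0 0 0; 0 26.6 -31 0 0 0 0; 0 0 0 0 0 0 0"
}}

```text
time_s: 1.77
position: [0.5578, 0.0485, 0.2117]
tool_rot: [[0.994, 0.106, 0.0], [0.106, -0.994, 0.002], [0.0, -0.002, -1.0]]
ft_force: [-1.0, -0.1, 1.1]
grip_width: 0.0851
```

Run:
```python
from h import *
plan((.6045,.111),5.8,.20)
M=eyes.camera_model('wrist'); snap('wrist','w1')
print(proj('wrist',[[.6544,.1153,.129],[.5524,.105,.129],[.6045,.111,.129],[.6045,.111,.091]],M))
```

```text
t1.77 p [557.8  48.5 211.7] yaw 6.08 tilt [0.  0.1] j1 -7.2 j6 76.7 w 85.1 F [-1.  -0.1  1.1]
  shift now [ 53.1 -57.2  11.8] | rz 0.3 | after turn [ 52.8 -57.5  11.7]
[[244.42364447  71.73589707]
 [252.14251206 198.61319172]
 [247.53678328 137.58444929]
 [256.93413339 134.15010427]]
```

View pics/w1.png

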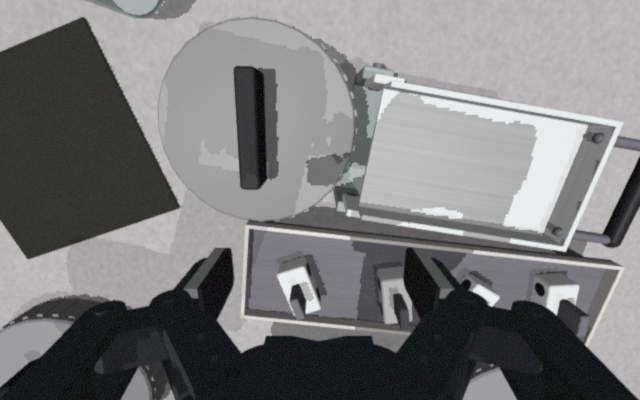

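Wrist view: the bar top spans (244,67)–(250,188) and the disc centre is about (256,118), a few pixels off the prediction. I'll compare known points.

Run:
```python
from h import *
P={'matcorner 180,207':ray('top',[(236,218)],.004)[0],'matcorner2 85,18':ray('top',[(208,151)],.004)[0],
'rack corner 247,222':ray('top',[(268,213)],.072)[0],'rack 244,317':ray('top',[(268,256)],.072)[0]}
for k,v in P.items(): print(k,proj('wrist',v)[0].round(1))
print('from wrist: bar',ray('wrist',[(244,67),(250,188)],.129),'disc',ray('wrist',[(256,118)],.091))
plan()
```

```text
matcorner 180,207 [175.7 205.3]
matcorner2 85,18 [89.7 22.3]
rack corner 247,222 [241.7 226.6]
rack 244,317 [239.1 319.5]
from wrist: bar [[0.65632997 0.1130773  0.129     ]
 [0.56043676 0.1047     0.129     ]] disc [[0.61776164 0.10990601 0.091     ]]
t1.82 p [556.4  46.  211.6] yaw 6.03 tilt [-0.07  0.02] j1 -7.4 j6 76.5 w 84.9 F [-0.7 -1.2 -0.4]
  shift now [0. 0. 0.] | rz 0 | after turn [ 0.  0. -0.]
```

Emit:
{"api": "arm_command", "payload": {
  "rows": "0 28 -29.2 0 0 0 0; 0 28 -29.2 0 0 0 0; 0 0 0 30 0 0 0; 0 0 0 30 0 0 0; 0 0 0 25 0 0 0",
  "squeeze": 80
}}

```text
time_s: 2.23
position: [0.6047, 0.1065, 0.1256]
tool_rot: [[0.995, 0.101, -0.002], [0.101, -0.995, -0.0], [-0.002, 0.0, -1.0]]
ft_force: [0.0, 0.9, -0.3]
grip_width: 0.0855
```

Emit:
{"api": "arm_command", "payload": {
  "rows": "0 0 0 14 0 0 0; 0 0 0 0 0 0 0; 0.4 0 0 0 0 0 0; 0.5 0 0 0 0 0 0; 0.5 0 0 0 0 0 0"
}}

```text
time_s: 2.65
position: [0.6061, 0.1066, 0.1152]
tool_rot: [[0.995, 0.1, 0.003], [0.1, -0.995, -0.0], [0.003, 0.0, -1.0]]
ft_force: [0.1, 0.5, -1.4]
grip_width: 0.0517
```

Run:
```python
from h import *
plan((.606,.110),5.5,.112)
M=eyes.camera_model('wrist'); snap('wrist','w2')
```

```text
t2.65 p [606.1 106.6 115.2] yaw 5.75 tilt [ 0.15 -0.01] j1 -1.0 j6 83.2 w 51.7 F [ 0.1  0.5 -1.4]
  shift now [ 0.3 -3.4  3.2] | rz 0.3 | after turn [ 0.3 -3.4  3.2]
```

View pics/w2.png

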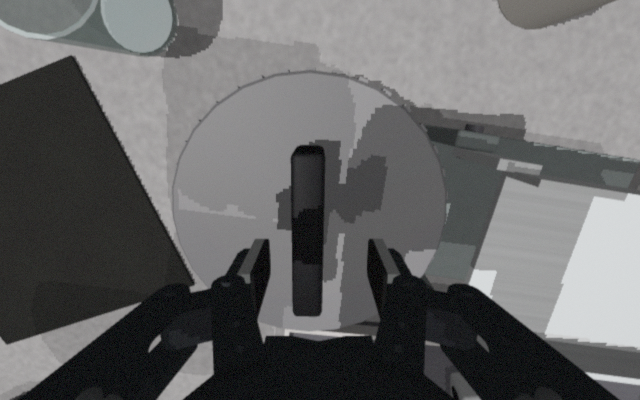

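Run:
```python
from h import *
print(ray('wrist',[(308,153),(307,315)],.129)); print(ray('wrist',[(310,71)],.091),ray('wrist',[(173,200),(446,200)],.091))
plan((.606,.110),5.5,.112)
```

```text
[[0.65890867 0.11622421 0.129     ]
 [0.5626185  0.10797281 0.129     ]]
[[0.70167931 0.1202417  0.091     ]] [[0.61359908 0.20341659 0.091     ]
 [0.63198301 0.02284453 0.091     ]]
t2.70 p [606.  106.7 115.1] yaw 5.76 tilt [ 0.14 -0.  ] j1 -1.0 j6 83.2 w 44.0 F [-0.6  0.3 -0.6]
  shift now [ 0.3 -3.3  3.1] | rz 0.3 | after turn [ 0.3 -3.3  3.1]
```

Emit:
{"api": "arm_command", "payload": {
  "rows": "0.5 1.5 -4 3 0 0 0; 0.5 0 0 0 0 0 0; 1 0 0 0 0 0 0; 1 0 0 0 0 0 0; 1 0 0 0 0 0 0"
}}

```text
time_s: 3.12
position: [0.6066, 0.1112, 0.1107]
tool_rot: [[0.995, 0.101, 0.0], [0.101, -0.995, 0.0], [0.0, -0.0, -1.0]]
ft_force: [0.4, -0.5, -0.4]
grip_width: 0.0071
```

Emit:
{"api": "arm_command", "payload": {
  "rows": "1 0 0 0 0 0 0; 1 0 0 0 0 0 0; 1 0 0 -0.3 0 0 -4; 1 0 0 -0.3 0 0 -4; 1 0 0 -0.3 0 0 -4"
}}

```text
time_s: 3.53
position: [0.6065, 0.1111, 0.1115]
tool_rot: [[0.951, 0.309, -0.0], [0.309, -0.951, 0.0], [-0.0, -0.0, -1.0]]
ft_force: [0.1, -0.2, -0.1]
grip_width: 0.0003
```

Run:
```python
from h import *
plan(); p=readout.observe()['position']
print(proj('wrist',[p,p-[0,0,.017],[.607,.111,.129]]),proj('scene',[p-[0,0,.017]]))
a=snap('wrist','w3');b=snap('scene','s3'); c=cv2.resize(b[170:290,300:440],None,fx=4,fy=4)
cv2.imwrite('pics/m3.png',np.hstack([a[:,:], c[:400]])[:,:,::-1][:, 100:900])
```

```text
t3.53 p [606.5 111.1 111.5] yaw 17.97 tilt [-0.  0.] j1 -0.6 j6 71.4 w 0.3 F [ 0.1 -0.2 -0.1]
  shift now [0. 0. 0.] | rz 0 | after turn [ 0.  0. -0.]
[[316.06536772 238.80758206]
 [316.24113267 227.96500091]
 [316.29238233 251.57668297]] [[381.80368259 218.94925256]]
```

View pics/m3.png

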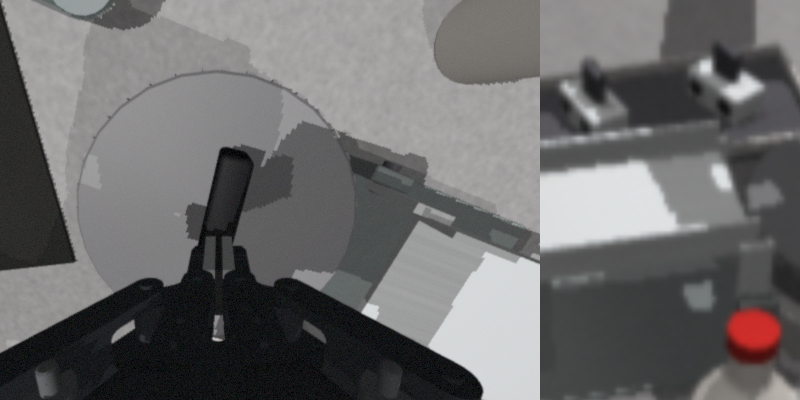

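Run:
```python
from h import *
M=eyes.camera_model('wrist');V=M['view'];c=-V[:3,:3].T@V[:3,3];p=readout.observe();R=p['tool_rot']
print('wrist cam in tool',(R.T@(c-p['position'])*1e3).round(1),'axes',(V[:3,:3]@R).round(3)); print(M['mtx'])
for n in('top','scene'):
    V=eyes.camera_model(n)['view'];print(n,-V[:3,:3].T@V[:3,3])
im=cv2.imread('pics/scene0.png')[150:310,220:500];cv2.imwrite('pics/c2.png',cv2.resize(im,(784,448),interpolation=cv2.INTER_CUBIC))
st=[[.6045,.111,.129],[.6045,.111,.091],[.6544,.1153,.129],[.5524,.105,.129]]
print((proj('scene',st)-[220,150])*2.8)
```

```text
wrist cam in tool [  73.5    1.1 -160.7] axes [[ 0.001  1.    -0.001]
 [ 0.958 -0.001  0.286]
 [ 0.286 -0.001 -0.958]]
[[290.55607347   0.         318.30435846]
 [  0.         290.55607347 198.07087156]
 [  0.           0.           1.        ]]
top [ 0.37815386 -0.0275348   1.43310906]
scene [ 1.37173363 -0.3069564   0.85053948]
[[456.18081201 167.37734836]
 [451.83674553 194.30385553]
 [479.2086099  197.52592885]
 [432.37630306 138.1220312 ]]
```

View pics/c2.png

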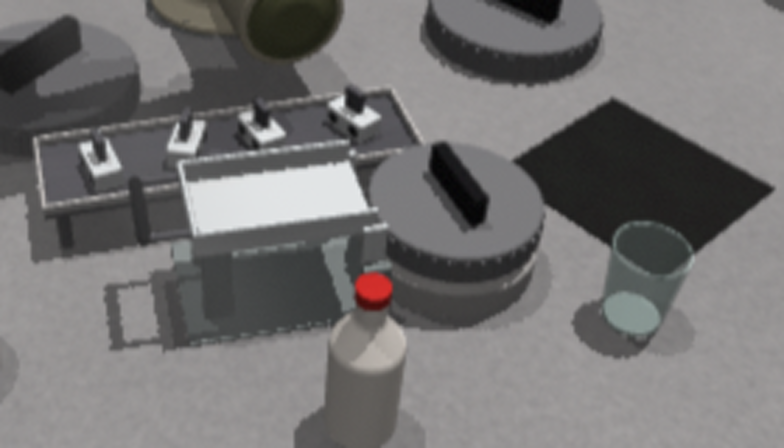

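Run:
```python
from h import *
from scipy.optimize import least_squares
K=eyes.camera_model('wrist')['mtx']
T=eyes.camera_model('top');S=eyes.camera_model('scene');M=eyes.camera_model('wrist');s=readout.observe()
R0=s['tool_rot'];V=M['view'];A=V[:3,:3]@R0;c=R0.T@(-V[:3,:3].T@V[:3,3]-s['position'])
def wm(p,yaw):
    y=np.radians(yaw);R=np.array([[np.cos(y),np.sin(y),0],[np.sin(y),-np.cos(y),0],[0,0,-1]])
    W=np.eye(4);W[:3,:3]=A@R.T;W[:3,3]=-W[:3,:3]@(np.array(p)+R@c);return dict(mtx=K,view=W)
W1=wm([.5564,.046,.2116],6.03);W2=wm([.6061,.1066,.1152],5.75)
for n,o in dict(far=[(T,crop((157,66))),(S,np.array((483,203))/2.8+[220,150]),(W1,(244,67)),(W2,(308,152))],near=[(T,crop((171,207))),(S,np.array((437,147))/2.8+[220,150]),(W1,(250,188)),(W2,(307,314))]).items():
    for sel in([0,1],[0,2],[0,3],[2,3],[0,1,2,3]):
        f=lambda P:np.concatenate([proj('',P,o[i][0])[0]-o[i][1] for i in sel])
        r=least_squares(f,[.6,.11,.12],x_scale=.1);print(n,sel,r.x.round(4),r.fun.round(1))
```

```text
far [0, 1] [0.6554 0.118  0.1216] [-0.7 -0.3 -0.7  0. ]
far [0, 2] [0.6586 0.1183 0.1066] [-0.2 -0.3  0.1  0.1]
far [0, 3] [0.657  0.1163 0.1115] [ 0.3 -0.1 -0.1  0. ]
far [2, 3] [0.6576 0.1162 0.1158] [-0.1  0.1  0.1 -0. ]
far [0, 1, 2, 3] [0.6576 0.1161 0.1182] [ 0.2 -0.8 -1.2  1.5 -0.7 -0.4  0.1  0.5]
near [0, 1] [0.5553 0.108  0.1181] [-0.7 -0.2 -0.8  0. ]
near [0, 2] [0.5556 0.1078 0.1127] [-0.4 -0.1  0.1  0. ]
near [0, 3] [0.5545 0.1073 0.1181] [-0.4  0.1  0.1 -0. ]
near [2, 3] [0.5576 0.107  0.1217] [-1.1  0.5  0.8 -0.4]
near [0, 1, 2, 3] [0.557  0.107  0.1208] [-0.4 -1.  -0.8 -0.3 -1.   0.9  0.6 -0.6]
```

The fingers closed above the bar without touching it, so the bar must be lower than expected. I'll probe gently downward with the fingers shut to find its top.

Emit:
{"api": "arm_command", "payload": {
  "rows": "1 0 0 0.7 0 0 4; 1 0 0 0.7 0 0 4; 1 0 0 0.7 0 0 4; 1 0 0 0.7 0 0 0; 1 0 0 0 0 0 0"
}}

```text
time_s: 4.05
position: [0.607, 0.1111, 0.1104]
tool_rot: [[0.995, 0.098, 0.002], [0.098, -0.995, -0.0], [0.002, 0.0, -1.0]]
ft_force: [-2.3, -0.3, 9.8]
grip_width: 0.0003
```

Emit:
{"api": "arm_command", "payload": {
  "rows": "1 0 0 0.8 0 0 0; 1 0 0 0.8 0 0 0; 1 0 0 0.8 0 0 0; 1 0 0 0 0 0 0"
}}

```text
time_s: 4.38
position: [0.6071, 0.1111, 0.1103]
tool_rot: [[0.995, 0.098, 0.004], [0.098, -0.995, -0.0], [0.004, 0.001, -1.0]]
ft_force: [-8.2, -1.2, 26.0]
grip_width: 0.0001
```

Contact is at a TCP height of 0.1105, so the shut fingertips stand about 18 mm higher than the given geometry says if the bar top is at 0.129. The image agrees: the pads look nearer the camera than the TCP. I'll use this contact as the reference, open, and go about 22 mm below it.

Emit:
{"api": "arm_command", "payload": {
  "rows": "1 0 0 -10 0 0 0; 1 0 0 -5 0 0 0; 0.4 0 0 0 0 0 0; 0.4 0 0 0 0 0 0; 0.4 0 0 0 0 0 0"
}}

```text
time_s: 4.8
position: [0.6063, 0.1111, 0.1206]
tool_rot: [[0.995, 0.1, -0.001], [0.1, -0.995, 0.0], [-0.001, -0.0, -1.0]]
ft_force: [-0.1, -0.3, 0.6]
grip_width: 0.0359
```

Emit:
{"api": "arm_command", "payload": {
  "rows": "0.4 0 0 0 0 0 0; 0.4 0 0 0 0 0 0; 0.4 0 0 0 0 0 0; 0.4 0 0 8 0 0 0; 0.4 0 0 8 0 0 0"
}}

```text
time_s: 5.22
position: [0.6066, 0.1111, 0.1048]
tool_rot: [[0.995, 0.101, 0.001], [0.101, -0.995, -0.0], [0.001, 0.0, -1.0]]
ft_force: [-0.4, -0.9, -0.6]
grip_width: 0.0508
```

Emit:
{"api": "arm_command", "payload": {
  "rows": "0.4 0 0 4 0 0 0; 0.4 0 0 4 0 0 0; 0.4 0 0 4 0 0 0; 0.4 0 0 4 0 0 0; 0.4 0 0 2 0 0 0"
}}

```text
time_s: 5.63
position: [0.6064, 0.1111, 0.0867]
tool_rot: [[0.995, 0.101, -0.001], [0.101, -0.995, 0.0], [-0.001, -0.0, -1.0]]
ft_force: [-0.1, 0.5, -0.5]
grip_width: 0.051
```

Emit:
{"api": "arm_command", "payload": {
  "rows": "0.4 0 0 2 0 0 0; 1 0 0 0 0 0 0; 1 0 0 0 0 0 0; 1 0 0 0 0 0 0; 1 0 0 0 0 0 0"
}}

```text
time_s: 6.05
position: [0.6067, 0.1113, 0.0859]
tool_rot: [[0.995, 0.101, 0.001], [0.101, -0.995, 0.0], [0.001, -0.0, -1.0]]
ft_force: [-1.0, 2.0, 2.8]
grip_width: 0.0164
```

```bash
python3 -c "
from h import *
plan((.607,.1115),5.5,.089)"
```

```text
t6.05 p [606.7 111.3  85.9] yaw 5.77 tilt [0.05 0.02] j1 -0.6 j6 83.6 w 16.4 F [-1.   2.   2.8]
  shift now [ 0.3 -0.2 -3.1] | rz 0.3 | after turn [ 0.3 -0.2 -3.1]
```

Gripped (16.4 mm). Now the first turn, 105° anticlockwise.

Emit:
{"api": "arm_command", "payload": {
  "rows": "1 0 0 -0.3 0 0 -4; 1 0 0 -0.6 0 0 -7; 1 0 0 -0.6 0 0 -7; 1 0 0 -0.6 0 0 -7; 1 0 0 -0.6 0 0 -7"
}}

```text
time_s: 6.47
position: [0.6064, 0.1112, 0.0878]
tool_rot: [[0.787, 0.617, -0.0], [0.617, -0.787, 0.0], [-0.0, -0.0, -1.0]]
ft_force: [0.7, 1.2, -2.0]
grip_width: 0.0164
```

Emit:
{"api": "arm_command", "payload": {
  "rows": "1 0 0 -0.6 0 0 -7; 1 0 0 -0.6 0 0 -7; 1 0 0 -0.6 0 0 -7; 1 0 0 -0.6 0 0 -7; 1 0 0 -0.6 0 0 -7"
}}

```text
time_s: 6.88
position: [0.6065, 0.1111, 0.0908]
tool_rot: [[0.29, 0.957, -0.0], [0.957, -0.29, -0.0], [-0.0, -0.0, -1.0]]
ft_force: [0.2, 0.6, -3.0]
grip_width: 0.0163
```

```bash
python3 -c "
from h import *
plan((.607,.1115),5.5,.089); print(readout.observe()['wrist_torque'])"
```

```text
t6.88 p [606.5 111.1  90.8] yaw 73.12 tilt [-0.02 -0.  ] j1 -0.6 j6 16.3 w 16.3 F [ 0.2  0.6 -3. ]
  shift now [0.6 0.4 1.8] | rz 67.6 | after turn [ 0.6 -0.4  1.8]
[ 0.05911953 -0.10959258 -0.0759042 ]
```

Emit:
{"api": "arm_command", "payload": {
  "rows": "1 0 0 -0.6 0 0 -7; 1 0 0 -0.6 0 0 -7; 1 0 0 -0.6 0 0 -7; 1 0 0 -0.6 0 0 -7; 1 0 0 -0.6 0 0 -7"
}}

```text
time_s: 7.3
position: [0.6071, 0.1107, 0.094]
tool_rot: [[-0.311, 0.951, 0.001], [0.951, 0.311, -0.001], [-0.001, 0.001, -1.0]]
ft_force: [2.5, -1.8, -2.1]
grip_width: 0.0167
```

Emit:
{"api": "arm_command", "payload": {
  "rows": "1 0 0 -0.6 0 0 -7; 1 0 0 0 0 0 0; 0.4 0 0 0 0 0 0; 0.4 0 0 0 0 0 0; 0.4 0 0 0 0 0 0"
}}

```text
time_s: 7.72
position: [0.6063, 0.1112, 0.0947]
tool_rot: [[-0.417, 0.909, -0.0], [0.909, 0.417, -0.0], [0.0, -0.0, -1.0]]
ft_force: [-0.5, -1.0, -0.3]
grip_width: 0.0509
```

Emit:
{"api": "arm_command", "payload": {
  "rows": "0.4 0 0 -10 0 0 0; 0.4 0 0 -20 0 0 0; 0.4 0 0 -20 0 0 0; 0.4 0 0 -10 0 0 0; 0.4 0 0 0 0 0 7"
}}

```text
time_s: 8.13
position: [0.6076, 0.1112, 0.1579]
tool_rot: [[-0.305, 0.952, 0.005], [0.952, 0.305, -0.0], [-0.002, 0.005, -1.0]]
ft_force: [0.4, -0.0, -0.0]
grip_width: 0.0515
```

```bash
python3 -c "
from h import *
plan((.6065,.1115),-65,.152)"
```

```text
t8.13 p [607.6 111.2 157.9] yaw 107.77 tilt [ 0.3  -0.01] j1 -0.6 j6 -18.4 w 51.5 F [ 0.4 -0.  -0. ]
  shift now [ 0.6 -0.9  5.9] | rz 172.8 | after turn [-0.7  0.8  5.9]
```

Emit:
{"api": "arm_command", "payload": {
  "rows": "0.4 0 0 0 0 0 7; 0.4 0 0 0 0 0 7; 0.4 0 0 0 0 0 7; 0.4 0 0 0 0 0 7; 0.4 0 0 0 0 0 7"
}}

```text
time_s: 8.55
position: [0.6064, 0.1111, 0.1549]
tool_rot: [[0.303, 0.953, -0.0], [0.953, -0.303, -0.0], [-0.0, -0.0, -1.0]]
ft_force: [0.4, -0.2, 0.2]
grip_width: 0.0512
```

Emit:
{"api": "arm_command", "payload": {
  "rows": "0.4 0 0 0 0 0 7; 0.4 0 0 0 0 0 7; 0.4 0 0 0 0 0 7; 0.4 0 0 0 0 0 7; 0.4 0 0 0 0 0 7"
}}

```text
time_s: 8.97
position: [0.6064, 0.1111, 0.1549]
tool_rot: [[0.795, 0.607, -0.0], [0.607, -0.795, -0.0], [-0.0, -0.0, -1.0]]
ft_force: [-0.4, 0.7, -0.0]
grip_width: 0.0515
```

Emit:
{"api": "arm_command", "payload": {
  "rows": "0.4 0 0 0 0 0 7; 0.4 0 0 0 0 0 7; 0.4 0 0 0 0 0 7; 0.4 0 0 0 0 0 7; 0.4 0 0 0 0 0 7"
}}

```text
time_s: 9.38
position: [0.6064, 0.1111, 0.1549]
tool_rot: [[0.999, 0.042, -0.0], [0.042, -0.999, -0.0], [-0.0, 0.0, -1.0]]
ft_force: [0.6, 0.5, 0.4]
grip_width: 0.0515
```

Emit:
{"api": "arm_command", "payload": {
  "rows": "0.4 0 0 0 0 0 7; 0.4 0 0 0 0 0 7; 0.4 0 0 0 0 0 7; 0.4 0 0 0 0 0 7; 0.4 0 0 0 0 0 7"
}}

```text
time_s: 9.8
position: [0.6064, 0.1111, 0.1549]
tool_rot: [[0.842, -0.539, -0.0], [-0.539, -0.842, -0.0], [0.0, 0.0, -1.0]]
ft_force: [-0.2, 0.3, 0.2]
grip_width: 0.0517
```

Emit:
{"api": "arm_command", "payload": {
  "rows": "0.4 0 0 0 0 0 7; 0.4 0 0 0 0 0 7; 0.4 0 0 0 0 0 7; 0.4 0 0 0 0 0 7; 0.4 0 0 0 0 0 5.2"
}}

```text
time_s: 10.22
position: [0.6064, 0.1111, 0.1549]
tool_rot: [[0.41, -0.912, -0.0], [-0.912, -0.41, -0.0], [0.0, 0.0, -1.0]]
ft_force: [1.1, -0.5, 0.3]
grip_width: 0.0512
```

```bash
python3 -c "
from h import *
plan((.6065,.1115),-65.4,.095)"
```

```text
t10.22 p [606.4 111.1 154.9] yaw -65.82 tilt [-0. -0.] j1 -0.6 j6 155.2 w 51.2 F [ 1.1 -0.5  0.3]
  shift now [-0.3 -0.2 59.9] | rz -0.4 | after turn [-0.3 -0.2 59.9]
```

Emit:
{"api": "arm_command", "payload": {
  "rows": "0.4 0 0 20 0 0 -0.4; 0.4 0 0 20 0 0 0; 0.4 0 0 12 0 0 0; 0.4 0 0 7 0 0 0; 0.4 0 0 0 0 0 0"
}}

```text
time_s: 10.63
position: [0.6059, 0.1111, 0.0944]
tool_rot: [[0.422, -0.907, -0.003], [-0.907, -0.422, 0.0], [-0.001, 0.002, -1.0]]
ft_force: [0.2, 0.1, -0.0]
grip_width: 0.0515
```

Emit:
{"api": "arm_command", "payload": {
  "rows": "1 0 0 0 0 0 0; 1 0 0 0 0 0 0; 1 0 0 0 0 0 0; 1 0 0 0 0 0 0; 1 0 0 0 0 0 0"
}}

```text
time_s: 11.05
position: [0.6074, 0.1112, 0.097]
tool_rot: [[0.422, -0.907, 0.003], [-0.907, -0.422, 0.0], [0.001, -0.003, -1.0]]
ft_force: [0.6, 0.5, 5.8]
grip_width: 0.0166
```

Emit:
{"api": "arm_command", "payload": {
  "rows": "1 0 0 -0.3 0 0 -4; 1 0 0 -0.6 0 0 -7; 1 0 0 -0.6 0 0 -7; 1 0 0 -0.6 0 0 -7; 1 0 0 -0.6 0 0 -7"
}}

```text
time_s: 11.47
position: [0.6084, 0.1113, 0.0998]
tool_rot: [[0.841, -0.541, 0.006], [-0.541, -0.841, 0.001], [0.004, -0.004, -1.0]]
ft_force: [5.8, 1.5, 3.4]
grip_width: 0.0166
```

Emit:
{"api": "arm_command", "payload": {
  "rows": "1 0 0 -0.6 0 0 -7; 1 0 0 -0.6 0 0 -7; 1 0 0 -0.6 0 0 -7; 1 0 0 -0.6 0 0 -7; 1 0 0 -0.6 0 0 -7"
}}

```text
time_s: 11.88
position: [0.6083, 0.1122, 0.1028]
tool_rot: [[0.999, 0.039, 0.005], [0.039, -0.999, 0.003], [0.006, -0.003, -1.0]]
ft_force: [5.4, 5.9, 4.7]
grip_width: 0.016
```

Emit:
{"api": "arm_command", "payload": {
  "rows": "1 0 0 -0.6 0 0 -7; 1 0 0 -0.6 0 0 -7; 1 0 0 -0.6 0 0 -7; 1 0 0 -0.6 0 0 -7; 1 0 0 0 0 0 0"
}}

```text
time_s: 12.3
position: [0.6078, 0.1125, 0.105]
tool_rot: [[0.863, 0.505, 0.004], [0.505, -0.863, 0.003], [0.005, -0.0, -1.0]]
ft_force: [3.4, 6.8, 3.7]
grip_width: 0.0164
```

```bash
python3 -c "
from h import *
plan((.6065,.1115),-65.4,.095);print(readout.observe()['wrist_torque'])"
```

```text
t12.30 p [607.8 112.5 105. ] yaw 30.36 tilt [0.24 0.16] j1 -0.5 j6 59.1 w 16.4 F [3.4 6.8 3.7]
  shift now [-1.7  0.2 10. ] | rz 95.8 | after turn [ 0.4  1.6 10. ]
[ 1.23124744 -0.46851333  0.5148809 ]
```

Emit:
{"api": "arm_command", "payload": {
  "rows": "0.5 0 0 0 0 0 0; 0.5 0 0 0 0 0 0; 0.5 0 0 0 0 0 0; 0.5 0 0 0 0 0 0; 1 0 0 0 0 0 0"
}}

```text
time_s: 12.72
position: [0.6064, 0.1109, 0.1036]
tool_rot: [[0.866, 0.499, -0.0], [0.499, -0.866, -0.0], [-0.0, -0.0, -1.0]]
ft_force: [-0.1, 0.2, -0.5]
grip_width: 0.0316
```

Emit:
{"api": "arm_command", "payload": {
  "rows": "1 0 0 0 0 0 0; 1 0 0 0 0 0 0; 1 0 0 0 0 0 0; 1 0 0 0 0 0 0; 1 0 0 -0.3 0 0 -4"
}}

```text
time_s: 13.13
position: [0.6067, 0.1114, 0.1042]
tool_rot: [[0.83, 0.558, 0.001], [0.558, -0.83, 0.001], [0.001, -0.0, -1.0]]
ft_force: [0.4, 4.0, 2.2]
grip_width: 0.0162
```

Emit:
{"api": "arm_command", "payload": {
  "rows": "1 0 0 -0.6 0 0 -7; 1 0 0 -0.6 0 0 -7; 1 0 0 -0.6 0 0 -7; 1 0 0 -0.6 0 0 -7; 1 0 0 -0.6 0 0 -7"
}}

```text
time_s: 13.55
position: [0.6071, 0.111, 0.1072]
tool_rot: [[0.354, 0.935, 0.002], [0.935, -0.354, 0.0], [0.001, 0.001, -1.0]]
ft_force: [0.7, 1.7, 0.5]
grip_width: 0.0168
```

Emit:
{"api": "arm_command", "payload": {
  "rows": "1 0 0 -0.6 0 0 -7; 1 0 0 -0.6 0 0 -7; 1 0 0 -0.6 0 0 -7; 1 0 0 -0.3 0 0 -4; 1 0 0 0 0 0 0"
}}

```text
time_s: 13.97
position: [0.6071, 0.1111, 0.1094]
tool_rot: [[-0.072, 0.997, 0.002], [0.997, 0.072, 0.0], [-0.0, 0.002, -1.0]]
ft_force: [2.4, 1.1, 1.7]
grip_width: 0.0162
```

```bash
python3 -c "
from h import *
plan((.6065,.1115),90,.095);print(readout.observe()['wrist_torque'])"
```

```text
t13.97 p [607.1 111.1 109.4] yaw 94.11 tilt [0.09 0.01] j1 -0.6 j6 -4.7 w 16.2 F [2.4 1.1 1.7]
  shift now [ 0.4 -0.6 14.4] | rz 4.1 | after turn [ 0.4 -0.6 14.4]
[ 0.29236387 -0.23767644  0.31461618]
```

Emit:
{"api": "arm_command", "payload": {
  "rows": "1 0 0 -1 0 0 0; 1 0 0 -1 0 0 0; 1 0 0 -1 0 0 0; 1 0 0 -1 0 0 0; 1 0 0 -1 0 0 0"
}}

```text
time_s: 14.38
position: [0.6067, 0.1114, 0.1133]
tool_rot: [[-0.067, 0.998, -0.0], [0.998, 0.067, 0.0], [0.001, -0.0, -1.0]]
ft_force: [4.6, 3.1, -5.7]
grip_width: 0.0164
```

```bash
python3 -c "
from h import *
plan((.6065,.1115),90,.095);print(readout.observe()['wrist_torque'])"
```

```text
t14.38 p [606.7 111.4 113.3] yaw 93.83 tilt [-0.01  0.03] j1 -0.6 j6 -4.4 w 16.4 F [ 4.6  3.1 -5.7]
  shift now [ 0.1 -0.2 18.3] | rz 3.8 | after turn [ 0.1 -0.2 18.3]
[ 0.48185744 -0.84891309 -0.03671464]
```

Emit:
{"api": "arm_command", "payload": {
  "rows": "1 0 0 -2 0 0 0; 1 0 0 -3 0 0 0; 1 0 0 -5 0 0 0; 1 0 0 -10 0 0 0; 1 0 0 -10 0 0 0"
}}

```text
time_s: 14.8
position: [0.6062, 0.1109, 0.1447]
tool_rot: [[-0.068, 0.998, -0.001], [0.998, 0.068, -0.0], [-0.0, -0.001, -1.0]]
ft_force: [0.3, -0.3, -2.4]
grip_width: 0.0164
```

Run:
```python
from h import *
m=ray('top',[(134,182),(208,151),(236,218),(165,252)],.004).mean(0);print(m)
plan(m[:2]);snap('scene','s5')
im=cv2.imread('pics/s5.png')[150:310,220:500];cv2.imwrite('pics/c5.png',cv2.resize(im,(784,448),interpolation=cv2.INTER_CUBIC))
```

```text
[0.54484995 0.38227682 0.004     ]
t14.80 p [606.2 110.9 144.7] yaw 93.93 tilt [-0.07 -0.02] j1 -0.6 j6 -4.5 w 16.4 F [ 0.3 -0.3 -2.4]
  shift now [274.9 -42.6  -0. ] | rz 0 | after turn [274.9 -42.6  -0. ]
```

View pics/c5.png

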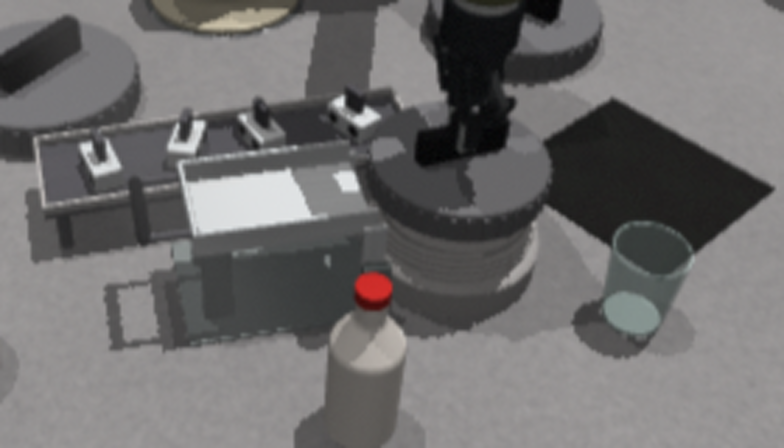

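The cover is clear of the thread and hanging straight. Now I'll carry it to the mat.

Emit:
{"api": "arm_command", "payload": {
  "rows": "1 0 0 -8 0 0 0; 1 0 0 -7 0 0 0; 1 15 -2.3 0 0 0 0; 1 30 -4.65 0 0 0 0; 1 35 -5.4 0 0 0 0"
}}

```text
time_s: 15.27
position: [0.5886, 0.1903, 0.1593]
tool_rot: [[-0.067, 0.998, 0.0], [0.998, 0.067, -0.0], [-0.0, 0.0, -1.0]]
ft_force: [-0.4, 0.4, -3.1]
grip_width: 0.0166
```

Emit:
{"api": "arm_command", "payload": {
  "rows": "1 35 -5.4 0 0 0 0; 1 35 -5.4 0 0 0 0; 1 35 -5.4 0 0 0 0; 1 35 -5.4 0 0 0 0; 1 30 -4.65 0 0 0 0"
}}

```text
time_s: 15.68
position: [0.5491, 0.3607, 0.1592]
tool_rot: [[-0.07, 0.998, -0.001], [0.998, 0.07, 0.0], [0.0, -0.001, -1.0]]
ft_force: [0.7, -0.6, -2.8]
grip_width: 0.0167
```

Emit:
{"api": "arm_command", "payload": {
  "rows": "1 15 -2.3 0 0 0 0; 1 10 -1.5 0 0 0 0; 1 0 0 0 0 0 0; 1 0 0 15 0 0 0; 1 0 0 20 0 0 0"
}}

```text
time_s: 16.1
position: [0.5466, 0.3816, 0.1255]
tool_rot: [[-0.068, 0.998, 0.004], [0.998, 0.068, 0.001], [0.001, 0.004, -1.0]]
ft_force: [-0.2, -0.4, -3.0]
grip_width: 0.0166
```

Run:
```python
from h import *
plan((.545,.382),None,.037)
```

```text
t16.10 p [546.6 381.6 125.5] yaw 93.90 tilt [0.22 0.06] j1 24.8 j6 20.9 w 16.6 F [-0.2 -0.4 -3. ]
  shift now [ 0.4 -1.9 88.5] | rz 0 | after turn [ 0.5 -1.5 88.5]
```

Emit:
{"api": "arm_command", "payload": {
  "rows": "1 0 0 25 0 0 0; 1 0 0 25 0 0 0; 1 0 0 18 0 0 0; 1 0 0 10 0 0 0; 1 0 0 2 0 0 0"
}}

```text
time_s: 16.52
position: [0.545, 0.3809, 0.0423]
tool_rot: [[-0.068, 0.998, -0.003], [0.998, 0.068, -0.002], [-0.002, -0.003, -1.0]]
ft_force: [1.1, -0.8, -2.7]
grip_width: 0.0161
```

Emit:
{"api": "arm_command", "payload": {
  "rows": "1 0 0 1 0 0 0; 1 0 0 1 0 0 0; 1 0 0 1 0 0 0; 1 0 0 1 0 0 0; 1 0 0 0 0 0 0"
}}

```text
time_s: 16.93
position: [0.5454, 0.3826, 0.0406]
tool_rot: [[-0.069, 0.998, 0.001], [0.998, 0.069, 0.0], [0.0, 0.001, -1.0]]
ft_force: [0.1, 0.2, -3.6]
grip_width: 0.0164
```

Run:
```python
from h import *
plan((.545,.382),None,.037)
```

```text
t16.93 p [545.4 382.6  40.6] yaw 93.98 tilt [0.05 0.02] j1 24.9 j6 20.9 w 16.4 F [ 0.1  0.2 -3.6]
  shift now [-0.6 -0.4  3.6] | rz 0 | after turn [-0.6 -0.4  3.6]
```

Emit:
{"api": "arm_command", "payload": {
  "rows": "1 0 0 1 0 0 0; 1 0 0 1 0 0 0; 1 0 0 1 0 0 0; 1 0 0 0 0 0 0"
}}

```text
time_s: 17.27
position: [0.5452, 0.3826, 0.0377]
tool_rot: [[-0.069, 0.998, 0.0], [0.998, 0.069, 0.0], [0.0, 0.0, -1.0]]
ft_force: [-1.1, -0.4, 1.5]
grip_width: 0.0166
```

Emit:
{"api": "arm_command", "payload": {
  "rows": "1 0 0 1 0 0 0; 1 0 0 1 0 0 0; 1 0 0 0 0 0 0"
}}

```text
time_s: 17.52
position: [0.5452, 0.3827, 0.0376]
tool_rot: [[-0.07, 0.998, 0.002], [0.998, 0.07, 0.001], [0.0, 0.002, -1.0]]
ft_force: [-6.3, -4.9, 14.5]
grip_width: 0.0164
```

Resting on the mat (contact at TCP z 0.0377, as predicted). Now release and take a top view.

Emit:
{"api": "arm_command", "payload": {
  "rows": "1 0 0 -2 0 0 0; 0.4 0 0 0 0 0 0; 0.4 0 0 0 0 0 0; 0.4 0 0 0 0 0 0; 0.4 0 0 0 0 0 0"
}}

```text
time_s: 17.93
position: [0.5453, 0.3825, 0.0369]
tool_rot: [[-0.069, 0.998, -0.0], [0.998, 0.069, -0.0], [-0.0, -0.0, -1.0]]
ft_force: [-1.2, -0.3, -0.2]
grip_width: 0.051
```

Emit:
{"api": "arm_command", "payload": {
  "rows": "0.4 0 0 -15 0 0 0; 0.4 0 0 -30 0 0 0; 0.4 0 0 -35 0 0 0; 0.4 0 0 -35 0 0 0; 0.4 0 0 -30 0 0 0"
}}

```text
time_s: 18.35
position: [0.5453, 0.3826, 0.1845]
tool_rot: [[-0.069, 0.998, 0.001], [0.998, 0.069, 0.001], [0.001, 0.001, -1.0]]
ft_force: [0.3, 0.3, -0.0]
grip_width: 0.0513
```

Run:
```python
from h import *
plan((.545,.382),None,.037)
snap('top','t6');im=cv2.imread('pics/t6.png')[140:265,130:425];cv2.imwrite('pics/c6.png',cv2.resize(im,None,fx=2.7,fy=2.7,interpolation=cv2.INTER_CUBIC))
```

```text
t18.35 p [545.3 382.6 184.5] yaw 93.98 tilt [0.08 0.04] j1 24.9 j6 20.9 w 51.3 F [ 0.3  0.3 -0. ]
  shift now [ -0.7  -0.6 147.5] | rz 0 | after turn [ -0.6  -0.3 147.5]
```

View pics/c6.png

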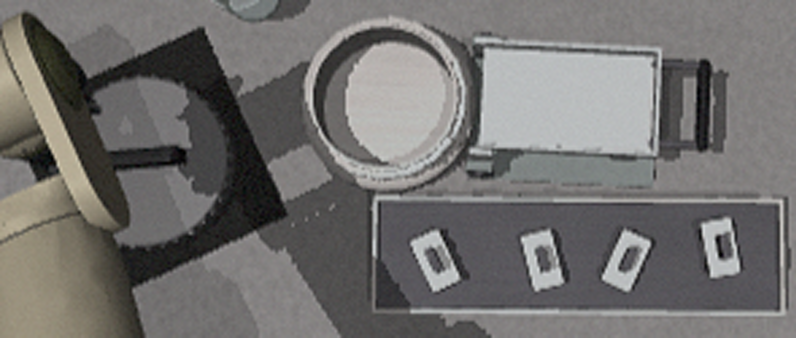

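The cover lies on the mat and the four bosses have not moved: crop positions (434,260), (543,260), (627,260), (720,248). Now I'll compute the grasp and place poses.

```bash
cat > bos.py <<'E'
from h import *
C={1:[(208,353),(250,338),(284,415),(245,433)],2:[(370,348),(417,338),(437,422),(394,433)],3:[(525,338),(567,354),(533,434),(491,418)],4:[(636,328),(684,319),(698,404),(651,413)]}
O=np.array([.003,.001])
def bosses():
    r={}
    for k,v in C.items():
        p=ray('top',crop(v),.088)[:,:2]+O; e=(p[1]+p[0]-p[2]-p[3]); r[k]=(p.mean(0),np.degrees(np.arctan2(e[1],e[0])),np.linalg.norm(e)/2)
    return r
a=np.radians(-2.9);pot=np.array([.6067,.1113]);Rs=np.array([[np.cos(a),-np.sin(a)],[np.sin(a),np.cos(a)]])
def tray(x,y): return pot+Rs@[x,y-.196]
slots=[tray(.026,-.05),tray(-.026,-.05),tray(.026,.025),tray(-.026,.025)]
E
python3 - <<'E'
from bos import *
for k,v in bosses().items(): print(k,v)
print('tray mid',tray(0,0),ray('top',crop([(315,72),(575,75),(315,215),(572,230)]),.115).mean(0)[:2]+O,'handle',pot+Rs@[0,-.336])
print('slots',np.round(slots,4))
b=bosses()[1];plan(b[0],b[1],.2)
E
```

```text
1 (array([0.43377591, 0.05581543]), np.float64(24.29115154951652), np.float64(0.06141774369852587))
2 (array([ 0.43268683, -0.05650109]), np.float64(14.133625023223573), np.float64(0.06208586154225038))
3 (array([ 0.43156324, -0.145241  ]), np.float64(-23.858484161882348), np.float64(0.0620602267822391))
4 (array([ 0.44516697, -0.24412568]), np.float64(8.414562627583242), np.float64(0.06135668093986588))
tray mid [ 0.59678378 -0.08444899] [ 0.59914738 -0.08546011] handle [ 0.58970077 -0.2242697 ]
slots [[ 0.6202 -0.1357]
 [ 0.5683 -0.1331]
 [ 0.624  -0.0608]
 [ 0.5721 -0.0582]]
t18.40 p [547.1 383.5 191. ] yaw 93.98 tilt [0.61 0.28] j1 24.9 j6 20.9 w 51.1 F [ 0.4 -0.4  5.2]
  shift now [-319.  -135.7  -11.8] | rz 69.7 | after turn [-238.1  252.    -9. ]
```

Emit:
{"api": "arm_command", "payload": {
  "rows": "0.4 0 0 -10 0 0 7; 0.4 0 0 0 0 0 7; 0.4 0 0 0 0 0 7; 0.4 0 0 0 0 0 7; 0.4 0 0 0 0 0 7"
}}

```text
time_s: 18.82
position: [0.5452, 0.3825, 0.1917]
tool_rot: [[0.521, 0.854, -0.0], [0.854, -0.521, -0.0], [-0.0, -0.0, -1.0]]
ft_force: [-1.4, -0.9, 0.4]
grip_width: 0.0512
```

Emit:
{"api": "arm_command", "payload": {
  "rows": "0.4 0 0 0 0 0 7; 0.4 0 0 0 0 0 7; 0.4 0 0 0 0 0 7; 0.4 0 0 0 0 0 7; 0.4 0 0 0 0 0 6.7"
}}

```text
time_s: 19.23
position: [0.5452, 0.3825, 0.1917]
tool_rot: [[0.914, 0.406, -0.0], [0.406, -0.914, -0.0], [-0.0, -0.0, -1.0]]
ft_force: [1.4, -0.4, -0.1]
grip_width: 0.0513
```

Emit:
{"api": "arm_command", "payload": {
  "rows": "0.4 -26.5 28 0 0 0 0; 0.4 -26.5 28 0 0 0 0; 0.4 -26.5 28 0 0 0 0; 0.4 -26.5 28 0 0 0 0; 0.4 -26.5 28 0 0 0 0"
}}

```text
time_s: 19.65
position: [0.481, 0.199, 0.1918]
tool_rot: [[0.911, 0.411, 0.0], [0.411, -0.911, -0.0], [0.0, 0.0, -1.0]]
ft_force: [1.6, -0.3, 0.6]
grip_width: 0.0511
```

Emit:
{"api": "arm_command", "payload": {
  "rows": "0.4 -26.5 28 0 0 0 0; 0.4 -26.5 28 0 0 0 0; 0.4 -26.5 28 0 0 0 0; 0.4 -26.5 28 0 0 0 0; 0.4 0 0 0 0 0 0"
}}

```text
time_s: 20.07
position: [0.4298, 0.0503, 0.1921]
tool_rot: [[0.914, 0.406, -0.001], [0.406, -0.914, -0.001], [-0.001, 0.001, -1.0]]
ft_force: [1.8, 0.6, 0.2]
grip_width: 0.051
```

Run:
```python
from bos import *
b=bosses()[1];plan(b[0],b[1],.15)
M=eyes.camera_model('wrist');snap('wrist','w7')
print(proj('wrist',[[*v[0],.118] for v in bosses().values()],M).round(0))
```

```text
t20.07 p [429.8  50.3 192.1] yaw 23.98 tilt [-0.03 -0.08] j1 -9.0 j6 57.0 w 51.0 F [1.8 0.6 0.2]
  shift now [ 5.9 -3.5 42.1] | rz -0.3 | after turn [ 5.8 -3.4 42.1]
[[312. 195.]
 [428. 246.]
 [511. 282.]
 [606. 308.]]
```

View pics/w7.png

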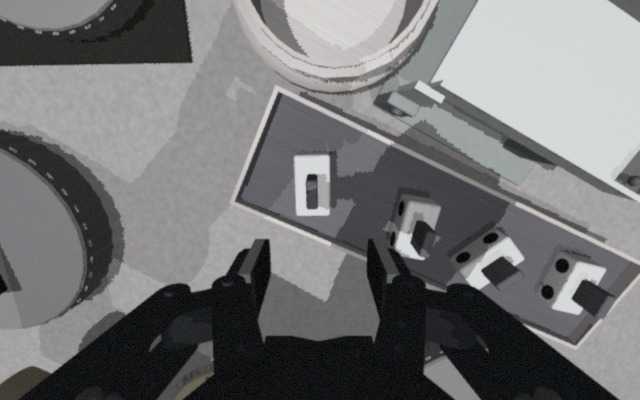

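Emit:
{"api": "arm_command", "payload": {
  "rows": "0.4 8 -3.5 20 0 0 0; 0.4 0 0 30 0 0 0; 0.4 0 0 30 0 0 0; 0.4 0 0 20 0 0 0; 0.4 0 0 8 0 0 0"
}}

```text
time_s: 20.53
position: [0.4361, 0.0622, 0.0816]
tool_rot: [[0.911, 0.412, -0.004], [0.412, -0.911, 0.001], [-0.004, -0.002, -1.0]]
ft_force: [-0.2, 0.3, 0.2]
grip_width: 0.0511
```

Emit:
{"api": "arm_command", "payload": {
  "rows": "0.4 0 0 4 0 0 0; 0.4 0 0 4 0 0 0; 1 0 0 0 0 0 0; 1 0 0 0 0 0 0; 1 0 0 0 0 0 0"
}}

```text
time_s: 20.95
position: [0.4378, 0.0613, 0.0769]
tool_rot: [[0.912, 0.411, 0.002], [0.411, -0.912, -0.0], [0.002, 0.001, -1.0]]
ft_force: [0.2, 0.5, 0.3]
grip_width: 0.0157
```

Emit:
{"api": "arm_command", "payload": {
  "rows": "1 0 0 0 0 0 0; 1 0 0 0 0 0 0; 1 0 0 -1 0 0 0; 1 0 0 -2 0 0 0; 1 0 0 -4 0 0 0"
}}

```text
time_s: 21.37
position: [0.4368, 0.0613, 0.083]
tool_rot: [[0.912, 0.411, -0.001], [0.411, -0.912, 0.0], [-0.001, -0.001, -1.0]]
ft_force: [-0.7, 0.0, -1.6]
grip_width: 0.0081
```

Run:
```python
from bos import *
plan(slots[0],87.1,.19)
```

```text
t21.37 p [436.8  61.3  83. ] yaw 24.27 tilt [-0.07  0.01] j1 -7.5 j6 58.3 w 8.1 F [-0.7  0.  -1.6]
  shift now [  86.1  254.9 -107.3] | rz -62.8 | after turn [-187.5  193.2 -107. ]
```

Emit:
{"api": "arm_command", "payload": {
  "rows": "1 0 0 -20 0 0 0; 1 0 0 -20 0 0 -7; 1 0 0 -20 0 0 -7; 1 0 0 -20 0 0 -7; 1 0 0 -20 0 0 -7"
}}

```text
time_s: 21.78
position: [0.4369, 0.0613, 0.1843]
tool_rot: [[0.607, 0.795, -0.0], [0.795, -0.607, 0.0], [-0.0, -0.0, -1.0]]
ft_force: [0.1, 0.2, -1.9]
grip_width: 0.0085
```

Emit:
{"api": "arm_command", "payload": {
  "rows": "1 0 0 -7 0 0 -7; 1 0 0 0 0 0 -7; 1 0 0 0 0 0 -7; 1 0 0 0 0 0 -7; 1 0 0 0 0 0 -6.8"
}}

```text
time_s: 22.2
position: [0.437, 0.0613, 0.1903]
tool_rot: [[0.045, 0.999, -0.0], [0.999, -0.045, 0.0], [0.0, -0.0, -1.0]]
ft_force: [0.9, -0.1, -1.2]
grip_width: 0.0083
```

Emit:
{"api": "arm_command", "payload": {
  "rows": "1 -23.4 24.15 0 0 0 0; 1 -23.4 24.15 0 0 0 0; 1 -23.4 24.15 0 0 0 0; 1 -23.4 24.15 0 0 0 0; 1 -23.4 24.15 0 0 0 0"
}}

```text
time_s: 22.62
position: [0.5525, -0.063, 0.1902]
tool_rot: [[0.051, 0.999, -0.0], [0.999, -0.051, 0.0], [0.0, -0.0, -1.0]]
ft_force: [0.3, 0.5, -2.2]
grip_width: 0.0081
```

Emit:
{"api": "arm_command", "payload": {
  "rows": "1 -23.4 24.15 0 0 0 0; 1 -23.4 24.15 0 0 0 0; 1 -23.4 24.15 0 0 0 0; 1 0 0 0 0 0 0; 1 0 0 0 0 0 0"
}}

```text
time_s: 23.03
position: [0.6208, -0.1366, 0.1891]
tool_rot: [[0.053, 0.999, -0.002], [0.999, -0.053, 0.001], [0.001, -0.002, -1.0]]
ft_force: [0.1, -0.1, -1.9]
grip_width: 0.0084
```

Run:
```python
from bos import *
plan(slots[0],87.1,.1325)
```

```text
t23.03 p [ 620.8 -136.6  189.1] yaw 86.99 tilt [-0.09  0.04] j1 -23.1 j6 -20.1 w 8.4 F [ 0.1 -0.1 -1.9]
  shift now [ 0.9 -0.6 56.6] | rz -0.1 | after turn [ 0.9 -0.6 56.6]
```

Emit:
{"api": "arm_command", "payload": {
  "rows": "1 0 0 20 0 0 0; 1 0 0 20 0 0 0; 1 0 0 12 0 0 0; 1 0 0 2 0 0 0; 1 0 0 0 0 0 0"
}}

```text
time_s: 23.45
position: [0.6196, -0.1312, 0.1361]
tool_rot: [[0.048, 0.999, -0.001], [0.999, -0.048, 0.006], [0.006, -0.002, -1.0]]
ft_force: [0.9, 9.9, -7.2]
grip_width: 0.0082
```

Emit:
{"api": "arm_command", "payload": {
  "rows": "1 0 0 1 0 0 0; 1 0 0 1 0 0 0; 1 0 0 1 0 0 0; 1 0 0 0 0 0 0; 1 0 0 0 0 0 0"
}}

```text
time_s: 23.87
position: [0.6194, -0.1311, 0.1337]
tool_rot: [[0.048, 0.999, -0.002], [0.999, -0.048, 0.006], [0.006, -0.002, -1.0]]
ft_force: [-2.4, 12.5, 2.3]
grip_width: 0.0082
```

The boss is brushing the handle-end wall (Fy 12 N), so I'll shift it 7 mm toward +y and then set it down.

Emit:
{"api": "arm_command", "payload": {
  "rows": "1 0 0 -5 0 0 0; 1 6 0 0 0 0 0; 1 6 0 0 0 0 0; 1 0 0 2 0 0 0; 1 0 0 0 0 0 0"
}}

```text
time_s: 24.28
position: [0.621, -0.123, 0.136]
tool_rot: [[0.05, 0.999, -0.0], [0.999, -0.05, -0.0], [-0.0, -0.0, -1.0]]
ft_force: [0.3, -0.4, -1.0]
grip_width: 0.008
```

Emit:
{"api": "arm_command", "payload": {
  "rows": "1 0 0 1 0 0 0; 1 0 0 1 0 0 0; 1 0 0 1 0 0 0; 1 0 0 0 0 0 0; 1 0 0 0 0 0 0"
}}

```text
time_s: 24.7
position: [0.6212, -0.1238, 0.133]
tool_rot: [[0.051, 0.999, -0.0], [0.999, -0.051, 0.0], [0.0, -0.0, -1.0]]
ft_force: [0.0, 0.3, -2.0]
grip_width: 0.0084
```

Emit:
{"api": "arm_command", "payload": {
  "rows": "1 0 0 1 0 0 0; 1 0 0 0.7 0 0 0; 0.65 0 0 0 0 0 0; 0.65 0 0 0 0 0 0; 0.65 0 0 0 0 0 0"
}}

```text
time_s: 25.12
position: [0.6212, -0.1236, 0.1314]
tool_rot: [[0.051, 0.999, 0.0], [0.999, -0.051, 0.0], [0.0, 0.0, -1.0]]
ft_force: [0.6, 0.4, 0.1]
grip_width: 0.0299
```

Emit:
{"api": "arm_command", "payload": {
  "rows": "0.65 0 0 -10 0 0 0; 0.65 0 0 -20 0 0 0; 0.65 0 0 -30 0 0 0; 0.4 0 0 0 0 0 0; 0.4 0 0 0 0 0 0"
}}

```text
time_s: 25.53
position: [0.6219, -0.1238, 0.1938]
tool_rot: [[0.051, 0.999, 0.004], [0.999, -0.051, -0.002], [-0.001, 0.004, -1.0]]
ft_force: [0.1, 0.0, -0.4]
grip_width: 0.0508
```

Run:
```python
from bos import *
b=bosses()[2];plan(b[0],b[1],.19)
```

```text
t25.53 p [ 621.9 -123.8  193.8] yaw 87.08 tilt [ 0.23 -0.09] j1 -21.9 j6 -19.0 w 50.8 F [ 0.1  0.  -0.4]
  shift now [  57.6 -192.4    2.9] | rz 72.9 | after turn [-167.1 -111.5    3.8]
```

Emit:
{"api": "arm_command", "payload": {
  "rows": "0.4 0 0 0 0 0 7; 0.4 0 0 0 0 0 7; 0.4 0 0 0 0 0 7; 0.4 0 0 0 0 0 7; 0.4 0 0 0 0 0 7"
}}

```text
time_s: 25.95
position: [0.6209, -0.1235, 0.1907]
tool_rot: [[0.619, 0.785, -0.002], [0.785, -0.619, 0.001], [-0.0, -0.002, -1.0]]
ft_force: [-0.2, -0.3, -0.2]
grip_width: 0.0509
```

Emit:
{"api": "arm_command", "payload": {
  "rows": "0.4 0 0 0 0 0 7; 0.4 0 0 0 0 0 7; 0.4 0 0 0 0 0 7; 0.4 0 0 0 0 0 7; 0.4 0 0 0 0 0 7"
}}

```text
time_s: 26.37
position: [0.6209, -0.1235, 0.1907]
tool_rot: [[0.958, 0.288, -0.002], [0.288, -0.958, 0.001], [-0.001, -0.001, -1.0]]
ft_force: [-0.5, 0.6, 0.1]
grip_width: 0.0513
```

Emit:
{"api": "arm_command", "payload": {
  "rows": "0.4 0 0 0 0 0 2.9; 0.4 -33.4 -22.3 0 0 0 0; 0.4 -33.4 -22.3 0 0 0 0; 0.4 -33.4 -22.3 0 0 0 0; 0.4 -33.4 -22.3 0 0 0 0"
}}

```text
time_s: 26.78
position: [0.4676, -0.069, 0.1906]
tool_rot: [[0.97, 0.245, -0.002], [0.245, -0.97, 0.001], [-0.001, -0.001, -1.0]]
ft_force: [0.5, -0.8, 0.4]
grip_width: 0.0514
```

Emit:
{"api": "arm_command", "payload": {
  "rows": "0.4 -33.4 -22.3 0 0 0 0; 0.4 0 0 0 0 0 0; 0.4 0 0 0 0 0 0"
}}

```text
time_s: 27.03
position: [0.4304, -0.0556, 0.1915]
tool_rot: [[0.97, 0.245, -0.001], [0.245, -0.97, 0.0], [-0.0, -0.0, -1.0]]
ft_force: [0.5, -0.5, 0.9]
grip_width: 0.0512
```

Run:
```python
from bos import *
b=bosses()[2];plan(b[0],b[1],.076)
M=eyes.camera_model('wrist');snap('wrist','w8')
print(proj('wrist',[[*v[0],.118] for v in bosses().values()],M).round(0))
```

```text
t27.03 p [430.4 -55.6 191.5] yaw 14.19 tilt [-0.03  0.01] j1 -23.1 j6 52.7 w 51.2 F [ 0.5 -0.5  0.9]
  shift now [  2.    1.5 115.5] | rz 0.1 | after turn [  2.    1.4 115.5]
[[185. 166.]
 [318. 200.]
 [418. 225.]
 [529. 237.]]
```

View pics/w8.png

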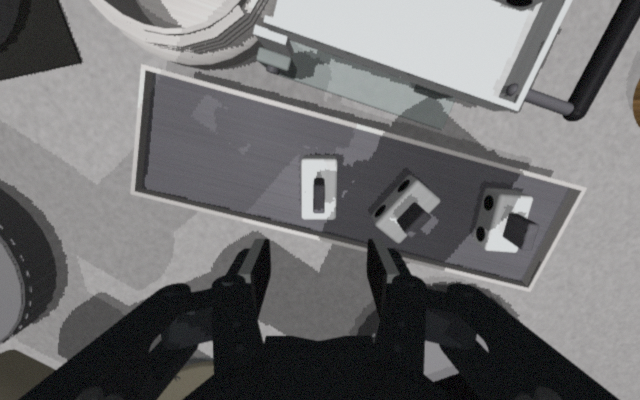

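Boss 2's wing is at (319,195), within 5 px of the prediction. Descending and gripping.

Emit:
{"api": "arm_command", "payload": {
  "rows": "0.4 3 1.5 20 0 0 0; 0.4 0 0 30 0 0 0; 0.4 0 0 30 0 0 0; 0.4 0 0 20 0 0 0; 0.4 0 0 8 0 0 0"
}}

```text
time_s: 27.5
position: [0.4352, -0.0572, 0.0806]
tool_rot: [[0.97, 0.245, -0.004], [0.245, -0.97, 0.002], [-0.003, -0.003, -1.0]]
ft_force: [-0.9, -0.4, -0.3]
grip_width: 0.0513
```

Emit:
{"api": "arm_command", "payload": {
  "rows": "0.4 0 0 4 0 0 0; 0.4 0 0 3 0 0 0; 1 0 0 0 0 0 0; 1 0 0 0 0 0 0; 1 0 0 0 0 0 0"
}}

```text
time_s: 27.92
position: [0.4358, -0.0573, 0.0772]
tool_rot: [[0.97, 0.245, 0.002], [0.245, -0.97, -0.001], [0.001, 0.001, -1.0]]
ft_force: [-0.4, 0.4, 0.3]
grip_width: 0.0154
```

Emit:
{"api": "arm_command", "payload": {
  "rows": "1 0 0 0 0 0 0; 1 0 0 0 0 0 0; 1 0 0 -1 0 0 0; 1 0 0 -2 0 0 0; 1 0 0 -4 0 0 0"
}}

```text
time_s: 28.33
position: [0.4351, -0.057, 0.0834]
tool_rot: [[0.97, 0.245, -0.001], [0.245, -0.97, 0.0], [-0.001, -0.0, -1.0]]
ft_force: [0.2, -0.4, -1.9]
grip_width: 0.0079
```

```bash
cat >> bos.py <<'E'
slots=[tray(.026,-.04),tray(-.026,-.04),tray(.026,.03),tray(-.026,.03)]
E
python3 - <<'E'
from bos import *
plan(slots[1],87.1,.19)
E
```

```text
t28.33 p [435.1 -57.   83.4] yaw 14.18 tilt [-0.04  0.02] j1 -23.0 j6 52.8 w 7.9 F [ 0.2 -0.4 -1.9]
  shift now [ 113.4   96.7 -106.7] | rz -72.9 | after turn [ -59.2  136.9 -106.6]
```

Emit:
{"api": "arm_command", "payload": {
  "rows": "1 0 0 -20 0 0 0; 1 0 0 -20 0 0 -7; 1 0 0 -20 0 0 -7; 1 0 0 -20 0 0 -7; 1 0 0 -20 0 0 -7"
}}

```text
time_s: 28.75
position: [0.435, -0.057, 0.1848]
tool_rot: [[0.737, 0.676, 0.0], [0.676, -0.737, -0.0], [0.0, 0.0, -1.0]]
ft_force: [0.5, -0.8, -2.2]
grip_width: 0.0081
```

Emit:
{"api": "arm_command", "payload": {
  "rows": "1 0 0 -7 0 0 -7; 1 0 0 0 0 0 -7; 1 0 0 0 0 0 -7; 1 0 0 0 0 0 -7; 1 0 0 0 0 0 -7"
}}

```text
time_s: 29.17
position: [0.4351, -0.057, 0.1908]
tool_rot: [[0.216, 0.976, 0.0], [0.976, -0.216, -0.0], [-0.0, 0.0, -1.0]]
ft_force: [-0.6, -0.6, -0.9]
grip_width: 0.0078
```

Emit:
{"api": "arm_command", "payload": {
  "rows": "1 0 0 0 0 0 -7; 1 0 0 0 0 0 -2.9; 1 -14.8 34.2 0 0 0 0; 1 -14.8 34.2 0 0 0 0; 1 -14.8 34.2 0 0 0 0"
}}

```text
time_s: 29.58
position: [0.5365, -0.1071, 0.191]
tool_rot: [[0.051, 0.999, 0.0], [0.999, -0.051, -0.0], [-0.0, 0.0, -1.0]]
ft_force: [1.0, -0.0, -1.9]
grip_width: 0.0082
```

Emit:
{"api": "arm_command", "payload": {
  "rows": "1 -14.8 34.2 0 0 0 0; 1 0 0 0 0 0 0; 1 0 0 20 0 0 0; 1 0 0 20 0 0 0; 1 0 0 12 0 0 0"
}}

```text
time_s: 30.0
position: [0.5682, -0.1229, 0.1366]
tool_rot: [[0.051, 0.999, -0.002], [0.999, -0.051, 0.001], [0.001, -0.003, -1.0]]
ft_force: [0.6, -0.2, -1.9]
grip_width: 0.0084
```

Emit:
{"api": "arm_command", "payload": {
  "rows": "1 0 0 2 0 0 0; 1 0 0 0 0 0 0; 1 0 0 0 0 0 0"
}}

```text
time_s: 30.25
position: [0.5692, -0.1234, 0.1374]
tool_rot: [[0.051, 0.999, 0.001], [0.999, -0.051, -0.001], [-0.0, 0.001, -1.0]]
ft_force: [-0.7, -0.5, -1.1]
grip_width: 0.0084
```

Run:
```python
from bos import *
plan(slots[1],87.1,.1318)
```

```text
t30.25 p [ 569.2 -123.4  137.4] yaw 87.07 tilt [ 0.07 -0.03] j1 -23.9 j6 -20.9 w 8.4 F [-0.7 -0.5 -1.1]
  shift now [ 0.3 -0.5  5.6] | rz -0.0 | after turn [ 0.3 -0.5  5.6]
```

Emit:
{"api": "arm_command", "payload": {
  "rows": "1 0 0 2 0 0 0; 1 0 0 1.5 0 0 0; 1 0 0 1 0 0 0; 1 0 0 0.5 0 0 0; 1 0 0 0 0 0 0"
}}

```text
time_s: 30.67
position: [0.5689, -0.1232, 0.1317]
tool_rot: [[0.051, 0.999, 0.0], [0.999, -0.051, -0.0], [-0.0, 0.0, -1.0]]
ft_force: [-0.4, 0.4, -0.0]
grip_width: 0.0083
```

Emit:
{"api": "arm_command", "payload": {
  "rows": "0.65 0 0 0 0 0 0; 0.65 0 0 0 0 0 0; 0.65 0 0 0 0 0 0; 0.65 0 0 -10 0 0 0; 0.65 0 0 -20 0 0 0"
}}

```text
time_s: 31.08
position: [0.568, -0.1229, 0.1604]
tool_rot: [[0.051, 0.999, -0.004], [0.999, -0.051, 0.002], [0.002, -0.004, -1.0]]
ft_force: [-0.3, -0.8, -0.1]
grip_width: 0.0298
```

Emit:
{"api": "arm_command", "payload": {
  "rows": "0.4 0 0 -25 0 0 7; 0.4 0 0 0 0 0 7; 0.4 0 0 0 0 0 7; 0.4 0 0 0 0 0 7; 0.4 0 0 0 0 0 7"
}}

```text
time_s: 31.5
position: [0.569, -0.1232, 0.1874]
tool_rot: [[0.619, 0.785, 0.001], [0.785, -0.619, -0.0], [0.0, 0.001, -1.0]]
ft_force: [0.7, -0.8, -0.7]
grip_width: 0.0511
```

Run:
```python
from bos import *
b=bosses()[3];plan(b[0],b[1],.19)
```

```text
t31.50 p [ 569.  -123.2  187.4] yaw 51.73 tilt [ 0.06 -0.02] j1 -23.9 j6 14.4 w 51.1 F [ 0.7 -0.8 -0.7]
  shift now [-102.4  -94.3   -2.7] | rz 75.6 | after turn [-116.8   75.7   -2.6]
```

Emit:
{"api": "arm_command", "payload": {
  "rows": "0.4 0 0 -3 0 0 7; 0.4 0 0 0 0 0 7; 0.4 0 0 0 0 0 7; 0.4 0 0 0 0 0 7; 0.4 0 0 0 0 0 7"
}}

```text
time_s: 31.92
position: [0.569, -0.1233, 0.1904]
tool_rot: [[0.958, 0.288, 0.001], [0.288, -0.958, -0.0], [0.001, 0.001, -1.0]]
ft_force: [0.2, 0.4, 0.3]
grip_width: 0.0511
```

Emit:
{"api": "arm_command", "payload": {
  "rows": "0.4 0 0 0 0 0 7; 0.4 0 0 0 0 0 7; 0.4 0 0 0 0 0 7; 0.4 0 0 0 0 0 7; 0.4 0 0 0 0 0 7"
}}

```text
time_s: 32.33
position: [0.569, -0.1232, 0.1903]
tool_rot: [[0.95, -0.313, 0.001], [-0.313, -0.95, -0.0], [0.001, 0.0, -1.0]]
ft_force: [-0.1, -0.6, 0.3]
grip_width: 0.0508
```

Emit:
{"api": "arm_command", "payload": {
  "rows": "0.4 0 0 0 0 0 5.6; 0.4 -29.2 18.9 0 0 0 0; 0.4 -29.2 18.9 0 0 0 0; 0.4 -29.2 18.9 0 0 0 0; 0.4 -29.2 18.9 0 0 0 0"
}}

```text
time_s: 32.75
position: [0.4302, -0.1459, 0.19]
tool_rot: [[0.917, -0.399, 0.001], [-0.399, -0.917, -0.001], [0.001, 0.0, -1.0]]
ft_force: [-0.1, -0.2, -0.0]
grip_width: 0.0514
```

Emit:
{"api": "arm_command", "payload": {
  "rows": "0.4 0 0 0 0 0 0; 0.4 0 0 0 0 0 0; 0.4 0 0 0 0 0 0"
}}

```text
time_s: 33.0
position: [0.4323, -0.1463, 0.1903]
tool_rot: [[0.917, -0.399, 0.002], [-0.399, -0.917, -0.001], [0.002, 0.0, -1.0]]
ft_force: [-0.4, 0.3, 0.6]
grip_width: 0.0516
```

Run:
```python
from bos import *
b=bosses()[3];plan(b[0],b[1],.076)
M=eyes.camera_model('wrist');im=snap('wrist','w9')
P=proj('wrist',[[*v[0],.118] for v in bosses().values()],M).round(0);print(P)
# dark-wing check: print mean brightness at the predicted wing & overlay difference with expected white block
for k in(2,3):
    u,v=P[k].astype(int)
    if 0<=u<640 and 60<=v<400:
        g=cv2.cvtColor(im,cv2.COLOR_RGB2GRAY)[max(0,v-60):v+60,max(0,u-60):u+60]
        m=(g>185).astype(np.uint8);n,l,s,c=cv2.connectedComponentsWithStats(m)
        print(k+1,[(s[i,4],(c[i]+[max(0,u-60),max(0,v-60)]).round(0)) for i in range(1,n) if s[i,4]>150])
```

```text
t33.00 p [ 432.3 -146.3  190.3] yaw -23.54 tilt [ 0.1  -0.05] j1 -33.6 j6 79.9 w 51.6 F [-0.4  0.3  0.6]
  shift now [ -1.3  -0.7 114.3] | rz 0.3 | after turn [ -1.1  -0.6 114.3]
[[115. 286.]
 [224. 242.]
 [317. 205.]
 [425. 142.]]
3 [(np.int32(744), array([307., 195.])), (np.int32(219), array([306., 249.]))]
4 []
```

View pics/w9.png

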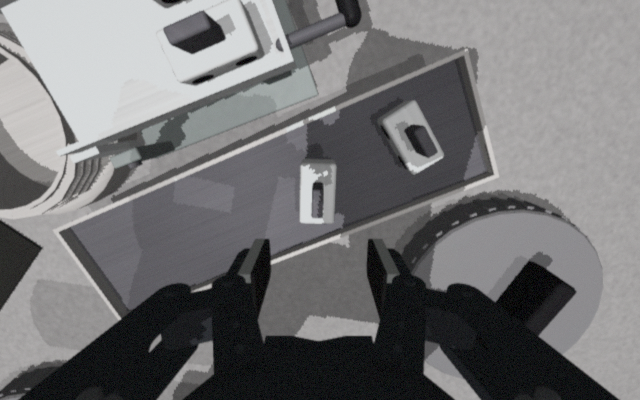

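Boss 3's wing is at (317,200) and boss 4's near (420,140), both as predicted. Boss 2 stands in the tray at (215,40).

Emit:
{"api": "arm_command", "payload": {
  "rows": "0.4 1 -0.7 20 0 0 0; 0.4 0 0 30 0 0 0; 0.4 0 0 30 0 0 0; 0.4 0 0 20 0 0 0; 0.4 0 0 8 0 0 0"
}}

```text
time_s: 33.47
position: [0.4326, -0.1449, 0.0789]
tool_rot: [[0.917, -0.398, -0.004], [-0.398, -0.917, 0.002], [-0.004, -0.001, -1.0]]
ft_force: [0.7, -0.5, -0.3]
grip_width: 0.0515
```

Emit:
{"api": "arm_command", "payload": {
  "rows": "0.4 0 0 4 0 0 0; 0.4 0 0 2 0 0 0; 1 0 0 0 0 0 0; 1 0 0 0 0 0 0; 1 0 0 0 0 0 0"
}}

```text
time_s: 33.88
position: [0.4333, -0.1459, 0.0763]
tool_rot: [[0.917, -0.399, 0.002], [-0.399, -0.917, -0.001], [0.002, 0.0, -1.0]]
ft_force: [0.3, 0.0, -0.4]
grip_width: 0.0158
```

Emit:
{"api": "arm_command", "payload": {
  "rows": "1 0 0 0 0 0 0; 1 0 0 0 0 0 0; 1 0 0 -1 0 0 0; 1 0 0 -2 0 0 0; 1 0 0 -4 0 0 0"
}}

```text
time_s: 34.3
position: [0.4325, -0.1455, 0.0824]
tool_rot: [[0.917, -0.399, -0.001], [-0.399, -0.917, 0.001], [-0.001, -0.0, -1.0]]
ft_force: [-0.1, -0.1, -1.2]
grip_width: 0.0085
```

Emit:
{"api": "arm_command", "payload": {
  "rows": "1 0 0 -25 0 0 0; 1 0 0 -25 0 0 -7; 1 0 0 -25 0 0 -7; 1 0 0 -25 0 0 -7; 1 0 0 -20 0 0 -7"
}}

```text
time_s: 34.72
position: [0.4328, -0.1457, 0.2045]
tool_rot: [[0.996, 0.084, 0.001], [0.084, -0.996, -0.001], [0.001, 0.001, -1.0]]
ft_force: [0.8, 0.4, -2.2]
grip_width: 0.0085
```

Run:
```python
from bos import *
plan(slots[2],87.1,.205)
```

```text
t34.72 p [ 432.8 -145.7  204.5] yaw 4.82 tilt [ 0.07 -0.05] j1 -33.5 j6 51.7 w 8.5 F [ 0.8  0.4 -2.2]
  shift now [198.3 -73.4  -0.3] | rz -82.3 | after turn [ 99.4 186.7  -0.5]
```

Emit:
{"api": "arm_command", "payload": {
  "rows": "1 0 0 -5 0 0 -7; 1 0 0 0 0 0 -7; 1 0 0 0 0 0 -7; 1 0 0 0 0 0 -7; 1 0 0 0 0 0 -7"
}}

```text
time_s: 35.13
position: [0.4326, -0.1456, 0.2077]
tool_rot: [[0.768, 0.64, -0.0], [0.64, -0.768, 0.0], [-0.0, -0.0, -1.0]]
ft_force: [-0.6, 0.3, -2.4]
grip_width: 0.0085
```

Emit:
{"api": "arm_command", "payload": {
  "rows": "1 0 0 0 0 0 -7; 1 0 0 0 0 0 -7; 1 0 0 0 0 0 -7; 1 0 0 0 0 0 -7; 1 0 0 0 0 0 -7"
}}

```text
time_s: 35.55
position: [0.4326, -0.1455, 0.2076]
tool_rot: [[0.262, 0.965, -0.0], [0.965, -0.262, 0.0], [0.0, -0.0, -1.0]]
ft_force: [-0.0, -0.9, -1.7]
grip_width: 0.0085
```

Emit:
{"api": "arm_command", "payload": {
  "rows": "1 0 0 0 0 0 -7; 1 0 0 0 0 0 -5.3; 1 16.6 31.1 0 0 0 0; 1 16.6 31.1 0 0 0 0; 1 16.6 31.1 0 0 0 0"
}}

```text
time_s: 35.97
position: [0.5297, -0.1006, 0.2078]
tool_rot: [[0.057, 0.998, 0.0], [0.998, -0.057, -0.0], [-0.0, 0.0, -1.0]]
ft_force: [0.3, -0.9, -2.6]
grip_width: 0.0084
```

Emit:
{"api": "arm_command", "payload": {
  "rows": "1 16.6 31.1 0 0 0 0; 1 16.6 31.1 0 0 0 0; 1 16.6 31.1 0 0 0 0; 1 0 0 0 0 0 0; 1 0 0 0 0 0 0"
}}

```text
time_s: 36.38
position: [0.6253, -0.0558, 0.2064]
tool_rot: [[0.054, 0.999, -0.002], [0.999, -0.054, 0.0], [0.0, -0.002, -1.0]]
ft_force: [-0.2, 0.4, -0.9]
grip_width: 0.0081
```

Run:
```python
from bos import *
plan(slots[2],87.1,.1312)
```

```text
t36.38 p [625.3 -55.8 206.4] yaw 86.88 tilt [-0.09  0.02] j1 -15.9 j6 -12.8 w 8.1 F [-0.2  0.4 -0.9]
  shift now [-0.1 -0.9 75.2] | rz -0.2 | after turn [-0.  -1.  75.2]
```

Emit:
{"api": "arm_command", "payload": {
  "rows": "1 0 -1 25 0 0 0; 1 0 0 25 0 0 0; 1 0 0 18 0 0 0; 1 0 0 3 0 0 0; 1 0 0 0 0 0 0"
}}

```text
time_s: 36.8
position: [0.6227, -0.0571, 0.1361]
tool_rot: [[0.057, 0.998, -0.002], [0.998, -0.057, 0.0], [0.0, -0.002, -1.0]]
ft_force: [0.3, 0.1, -1.0]
grip_width: 0.0082
```

Emit:
{"api": "arm_command", "payload": {
  "rows": "1 0 0 2 0 0 0; 1 0 0 1.5 0 0 0; 1 0 0 1 0 0 0; 1 0 0 0.7 0 0 0; 1 0 0 0 0 0 0"
}}

```text
time_s: 37.22
position: [0.6238, -0.0567, 0.1316]
tool_rot: [[0.056, 0.998, 0.0], [0.998, -0.056, -0.0], [-0.0, 0.001, -1.0]]
ft_force: [-0.3, 0.3, -1.3]
grip_width: 0.0084
```

Emit:
{"api": "arm_command", "payload": {
  "rows": "0.65 0 0 0 0 0 0; 0.65 0 0 0 0 0 0; 0.65 0 0 0 0 0 0; 0.65 0 0 -10 0 0 0; 0.65 0 0 -20 0 0 0"
}}

```text
time_s: 37.63
position: [0.6228, -0.0564, 0.1601]
tool_rot: [[0.056, 0.998, -0.004], [0.998, -0.056, 0.001], [0.001, -0.004, -1.0]]
ft_force: [-0.2, -0.2, -1.3]
grip_width: 0.0305
```

Emit:
{"api": "arm_command", "payload": {
  "rows": "0.4 0 0 -30 0 0 7; 0.4 0 0 0 0 0 7; 0.4 0 0 0 0 0 7; 0.4 0 0 0 0 0 7; 0.4 0 0 0 0 0 7"
}}

```text
time_s: 38.05
position: [0.6238, -0.0567, 0.1923]
tool_rot: [[0.623, 0.782, 0.001], [0.782, -0.623, -0.0], [0.0, 0.001, -1.0]]
ft_force: [-0.3, -0.3, -0.0]
grip_width: 0.0514
```

Run:
```python
from bos import *
b=bosses()[4];plan(b[0],b[1],.19)
```

```text
t38.05 p [623.8 -56.7 192.3] yaw 51.43 tilt [ 0.06 -0.02] j1 -16.0 j6 22.6 w 51.4 F [-0.3 -0.3 -0. ]
  shift now [-258.   -22.8    2.2] | rz 43.0 | after turn [-204.2  159.3    2.3]
```

Emit:
{"api": "arm_command", "payload": {
  "rows": "0.4 0 0 0 0 0 7; 0.4 0 0 0 0 0 7; 0.4 0 0 0 0 0 7; 0.4 0 0 0 0 0 7; 0.4 0 0 0 0 0 7"
}}

```text
time_s: 38.47
position: [0.6239, -0.0567, 0.1922]
tool_rot: [[0.959, 0.283, 0.001], [0.283, -0.959, -0.0], [0.001, 0.0, -1.0]]
ft_force: [0.4, 0.5, 1.0]
grip_width: 0.0516
```

Emit:
{"api": "arm_command", "payload": {
  "rows": "0.4 0 0 0 0 0 7; 0.4 0 0 0 0 0 1; 0.4 -29.2 22.8 0 0 0 0; 0.4 -29.2 22.8 0 0 0 0; 0.4 -29.2 22.8 0 0 0 0"
}}

```text
time_s: 38.88
position: [0.5467, -0.1381, 0.1916]
tool_rot: [[0.988, 0.157, 0.0], [0.157, -0.988, -0.0], [0.0, 0.0, -1.0]]
ft_force: [0.5, -1.0, -0.6]
grip_width: 0.0509
```

Emit:
{"api": "arm_command", "payload": {
  "rows": "0.4 -29.2 22.8 0 0 0 0; 0.4 -29.2 22.8 0 0 0 0; 0.4 -29.2 22.8 0 0 0 0; 0.4 -29.2 22.8 0 0 0 0; 0.4 0 0 0 0 0 0"
}}

```text
time_s: 39.3
position: [0.4429, -0.2495, 0.192]
tool_rot: [[0.989, 0.151, -0.0], [0.151, -0.989, -0.002], [-0.001, 0.002, -1.0]]
ft_force: [0.2, -0.7, -0.1]
grip_width: 0.0509
```

Run:
```python
from bos import *
b=bosses()[4];plan(b[0],b[1],.076)
M=eyes.camera_model('wrist');im=snap('wrist','w10')
print(proj('wrist',[[*v[0],.118] for v in bosses().values()],M).round(0))
```

```text
t39.30 p [ 442.9 -249.5  192. ] yaw 8.67 tilt [-0.03 -0.1 ] j1 -42.7 j6 38.6 w 50.9 F [ 0.2 -0.7 -0.1]
  shift now [  3.1  -5.1 116. ] | rz 0.3 | after turn [  3.   -4.9 116. ]
[[-59. 158.]
 [ 84. 180.]
 [192. 197.]
 [311. 199.]]
```

View pics/w10.png

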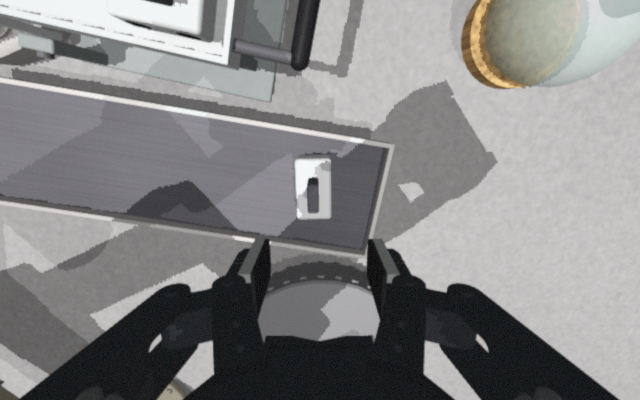

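Boss 4's wing is at (312,193), matching the prediction.

Emit:
{"api": "arm_command", "payload": {
  "rows": "0.4 4 -4.5 20 0 0 0; 0.4 0 0 30 0 0 0; 0.4 0 0 30 0 0 0; 0.4 0 0 20 0 0 0; 0.4 0 0 8 0 0 0"
}}

```text
time_s: 39.77
position: [0.449, -0.2391, 0.081]
tool_rot: [[0.988, 0.156, -0.003], [0.156, -0.988, 0.003], [-0.002, -0.003, -1.0]]
ft_force: [-0.5, -0.3, 0.3]
grip_width: 0.0514
```

Emit:
{"api": "arm_command", "payload": {
  "rows": "0.4 0 0 4 0 0 0; 0.4 0 0 3.5 0 0 0; 1 0 0 0 0 0 0; 1 0 0 0 0 0 0; 1 0 0 0 0 0 0"
}}

```text
time_s: 40.18
position: [0.4498, -0.2408, 0.0767]
tool_rot: [[0.988, 0.153, 0.001], [0.153, -0.988, -0.001], [0.001, 0.001, -1.0]]
ft_force: [-0.4, -0.3, -0.2]
grip_width: 0.0156
```

Emit:
{"api": "arm_command", "payload": {
  "rows": "1 0 0 0 0 0 0; 1 0 0 0 0 0 0; 1 0 0 -1 0 0 0; 1 0 0 -2 0 0 0; 1 0 0 -4 0 0 0"
}}

```text
time_s: 40.6
position: [0.449, -0.2403, 0.0826]
tool_rot: [[0.988, 0.153, -0.001], [0.153, -0.988, 0.001], [-0.001, -0.001, -1.0]]
ft_force: [-0.3, -0.2, -2.2]
grip_width: 0.0082
```

Emit:
{"api": "arm_command", "payload": {
  "rows": "1 0 0 -25 0 0 0; 1 0 0 -25 0 0 -7; 1 0 0 -25 0 0 -7; 1 0 0 -25 0 0 -7; 1 0 0 -23 0 0 -7"
}}

```text
time_s: 41.02
position: [0.4491, -0.2403, 0.2075]
tool_rot: [[0.797, 0.604, 0.0], [0.604, -0.797, -0.0], [0.0, 0.0, -1.0]]
ft_force: [-0.3, -0.6, -2.1]
grip_width: 0.0079
```

Run:
```python
from bos import *
plan(slots[3],87.1,.205)
```

```text
t41.02 p [ 449.1 -240.3  207.5] yaw 37.12 tilt [ 0.02 -0.01] j1 -41.5 j6 11.4 w 7.9 F [-0.3 -0.6 -2.1]
  shift now [211.2 -74.9   2.5] | rz -50.0 | after turn [193.2 113.6   2.5]
```

Emit:
{"api": "arm_command", "payload": {
  "rows": "1 0 0 0 0 0 -7; 1 0 0 0 0 0 -7; 1 0 0 0 0 0 -7; 1 0 0 0 0 0 -7; 1 0 0 0 0 0 -7"
}}

```text
time_s: 41.43
position: [0.4492, -0.2404, 0.2059]
tool_rot: [[0.307, 0.952, -0.0], [0.952, -0.307, 0.0], [0.0, -0.0, -1.0]]
ft_force: [0.3, 0.9, -1.9]
grip_width: 0.0082
```

Emit:
{"api": "arm_command", "payload": {
  "rows": "1 0 0 0 0 0 -7; 1 0 0 0 0 0 -7; 1 27.6 16.2 0 0 0 0; 1 27.6 16.2 0 0 0 0; 1 27.6 16.2 0 0 0 0"
}}

```text
time_s: 41.85
position: [0.5042, -0.1607, 0.206]
tool_rot: [[0.075, 0.997, -0.0], [0.997, -0.075, 0.0], [0.0, -0.0, -1.0]]
ft_force: [0.4, 0.7, -1.9]
grip_width: 0.0084
```

Emit:
{"api": "arm_command", "payload": {
  "rows": "1 27.6 16.2 0 0 0 0; 1 27.6 16.2 0 0 0 0; 1 27.6 16.2 0 0 0 0; 1 27.6 16.2 0 0 0 0; 1 0 0 0 0 0 -0.5"
}}

```text
time_s: 42.27
position: [0.5784, -0.0519, 0.2056]
tool_rot: [[0.061, 0.998, 0.0], [0.998, -0.061, 0.002], [0.002, 0.0, -1.0]]
ft_force: [-1.3, 0.4, -1.6]
grip_width: 0.0082
```

Run:
```python
from bos import *
plan(slots[3],87.1,.1315)
```

```text
t42.27 p [578.4 -51.9 205.6] yaw 86.53 tilt [0.03 0.09] j1 -16.8 j6 -13.4 w 8.2 F [-1.3  0.4 -1.6]
  shift now [-1.8 -6.1 74.1] | rz -0.6 | after turn [-1.6 -6.  74.1]
```

Emit:
{"api": "arm_command", "payload": {
  "rows": "1 -1.6 -6 20 0 0 -0.5; 1 0 0 25 0 0 0; 1 0 0 20 0 0 0; 1 0 0 5 0 0 0; 1 0 0 0 0 0 0"
}}

```text
time_s: 42.68
position: [0.5699, -0.0574, 0.1348]
tool_rot: [[0.056, 0.998, -0.003], [0.998, -0.056, 0.001], [0.001, -0.003, -1.0]]
ft_force: [0.3, 0.1, -1.9]
grip_width: 0.008
```

Emit:
{"api": "arm_command", "payload": {
  "rows": "1 0 0 2 0 0 0; 1 0 0 1.3 0 0 0; 1 0 0 0.8 0 0 0; 1 0 0 0 0 0 0; 1 0 0 0 0 0 0"
}}

```text
time_s: 43.1
position: [0.5707, -0.0575, 0.1321]
tool_rot: [[0.056, 0.998, 0.001], [0.998, -0.056, -0.0], [-0.0, 0.001, -1.0]]
ft_force: [-0.6, -0.1, -1.2]
grip_width: 0.0077
```

Emit:
{"api": "arm_command", "payload": {
  "rows": "0.65 0 0 0 0 0 0; 0.65 0 0 0 0 0 0; 0.65 0 0 0 0 0 0; 0.65 0 0 -10 0 0 0; 0.65 0 0 -20 0 0 0"
}}

```text
time_s: 43.52
position: [0.5696, -0.0571, 0.1607]
tool_rot: [[0.056, 0.998, -0.004], [0.998, -0.056, 0.001], [0.001, -0.004, -1.0]]
ft_force: [0.1, 0.3, -0.4]
grip_width: 0.03
```

Emit:
{"api": "arm_command", "payload": {
  "rows": "0.4 0 0 -30 0 0 -7; 0.4 0 0 0 0 0 -7; 0.4 0 0 0 0 0 -7; 0.4 0 0 0 0 0 -7; 0.4 0 0 0 0 0 -7"
}}

```text
time_s: 43.93
position: [0.5707, -0.0574, 0.1927]
tool_rot: [[-0.532, 0.847, 0.001], [0.847, 0.532, -0.0], [-0.001, 0.001, -1.0]]
ft_force: [0.3, -1.0, -0.4]
grip_width: 0.0513
```

Run:
```python
from bos import *
plan(pot+Rs@[0,-.336],-2.9,.19)
```

```text
t43.93 p [570.7 -57.4 192.7] yaw 122.13 tilt [ 0.07 -0.02] j1 -17.6 j6 -49.7 w 51.3 F [ 0.3 -1.  -0.4]
  shift now [-151.4  -72.6    2.8] | rz 125.0 | after turn [ 27.4 165.7   2.7]
```

Emit:
{"api": "arm_command", "payload": {
  "rows": "0.4 0 0 0 0 0 -7; 0.4 0 0 0 0 0 -7; 0.4 0 0 0 0 0 -7; 0.4 0 0 0 0 0 -7; 0.4 0 0 0 0 0 -7"
}}

```text
time_s: 44.35
position: [0.5707, -0.0574, 0.1926]
tool_rot: [[-0.921, 0.389, 0.001], [0.389, 0.921, -0.0], [-0.001, 0.0, -1.0]]
ft_force: [-0.4, 0.2, 0.3]
grip_width: 0.051
```

Emit:
{"api": "arm_command", "payload": {
  "rows": "0.4 0 0 0 0 0 -7; 0.4 0 0 0 0 0 -7; 0.4 0 0 0 0 0 -6; 0.4 -5.5 -33.1 0 0 0 0; 0.4 -5.5 -33.1 0 0 0 0"
}}

```text
time_s: 44.77
position: [0.578, -0.1238, 0.1929]
tool_rot: [[-0.999, 0.053, 0.001], [0.053, 0.999, -0.0], [-0.001, -0.0, -1.0]]
ft_force: [1.4, -0.3, -0.4]
grip_width: 0.0513
```

Emit:
{"api": "arm_command", "payload": {
  "rows": "0.4 -5.5 -33.1 0 0 0 0; 0.4 -5.5 -33.1 0 0 0 0; 0.4 -5.5 -33.1 0 0 0 0; 0.4 0 0 0 0 0 0; 0.4 0 0 0 0 0 0"
}}

```text
time_s: 45.18
position: [0.5886, -0.2257, 0.1919]
tool_rot: [[-0.998, 0.059, 0.0], [0.059, 0.998, 0.0], [-0.0, 0.0, -1.0]]
ft_force: [-0.2, 0.7, -0.9]
grip_width: 0.0511
```

Run:
```python
from bos import *
h=pot+Rs@[0,-.336];plan(h,177.1,.097)
M=eyes.camera_model('wrist');im=snap('wrist','w11')
print(proj('wrist',[[*h,.137],[*(h+Rs@[.042,0]),.137],[*(h-Rs@[.042,0]),.137]],M).round(0))
```

```text
t45.18 p [ 588.6 -225.7  191.9] yaw 176.64 tilt [0.01 0.  ] j1 -31.7 j6 -118.4 w 51.1 F [-0.2  0.7 -0.9]
  shift now [-1.   1.5 94.9] | rz -0.5 | after turn [-1.1  1.4 94.9]
[[321. 208.]
 [321. 257.]
 [321. 154.]]
```

View pics/w11.png

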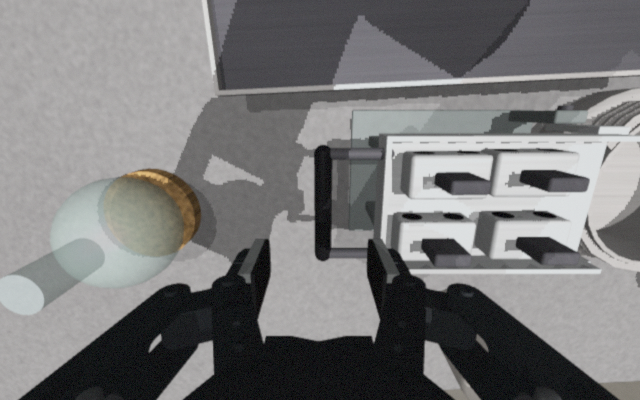

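All four bosses are in the tray, and the handle bar at (323,148)–(323,258) lies between the jaws. I'll grip it and work out the arc.

Emit:
{"api": "arm_command", "payload": {
  "rows": "0.4 -1 1 25 0 0 -0.4; 0.4 0 0 25 0 0 0; 0.4 0 0 25 0 0 0; 0.4 0 0 12 0 0 0; 0.4 0 0 6 0 0 0",
  "squeeze": 40
}}

```text
time_s: 45.65
position: [0.5892, -0.2213, 0.0972]
tool_rot: [[-0.999, 0.048, -0.003], [0.048, 0.999, 0.002], [0.003, 0.002, -1.0]]
ft_force: [-0.6, 0.7, -0.5]
grip_width: 0.0511
```

Emit:
{"api": "arm_command", "payload": {
  "rows": "0.4 0 0 0 0 0 0; 1 0 0 0 0 0 0; 1 0 0 0 0 0 0; 1 0 0 0 0 0 0; 1 0 0 0 0 0 0"
}}

```text
time_s: 46.07
position: [0.5903, -0.2223, 0.1]
tool_rot: [[-0.999, 0.049, 0.002], [0.049, 0.999, 0.001], [-0.002, 0.001, -1.0]]
ft_force: [0.8, 4.8, 5.3]
grip_width: 0.0124
```

Emit:
{"api": "arm_command", "payload": {
  "rows": "1 0 0 0 0 0 0; 1 0 0 0 0 0 0"
}}

```text
time_s: 46.23
position: [0.5903, -0.2224, 0.1001]
tool_rot: [[-0.999, 0.049, 0.002], [0.049, 0.999, 0.001], [-0.002, 0.001, -1.0]]
ft_force: [-0.4, 5.7, 4.4]
grip_width: 0.0128
```

Run:
```python
from bos import *
h=pot+Rs@[0,-.336];plan(h,177.1,.097)
r=np.hypot(230,65);f=np.arctan2(65,230);t=np.radians(np.arange(0,61,5));y=-r*np.cos(f+t);z=r*np.sin(f+t)
for i in range(1,len(t)): print(5*i,'dy %.1f dztool %.1f'%(y[i]-y[i-1],z[i-1]-z[i]),'tot z %.0f'%(z[i]-65))
```

```text
t46.23 p [ 590.3 -222.4  100.1] yaw 177.19 tilt [0.12 0.04] j1 -31.4 j6 -118.6 w 12.8 F [-0.4  5.7  4.4]
  shift now [ 0.5 -1.9  3.1] | rz 0.1 | after turn [ 0.5 -1.9  3.1]
5 dy 6.5 dztool -19.8 tot z 20
10 dy 8.2 dztool -19.2 tot z 39
15 dy 9.9 dztool -18.4 tot z 57
20 dy 11.4 dztool -17.4 tot z 75
25 dy 12.9 dztool -16.4 tot z 91
30 dy 14.3 dztool -15.2 tot z 106
35 dy 15.6 dztool -13.9 tot z 120
40 dy 16.7 dztool -12.5 tot z 133
45 dy 17.7 dztool -11.0 tot z 144
50 dy 18.6 dztool -9.4 tot z 153
55 dy 19.4 dztool -7.7 tot z 161
60 dy 20.0 dztool -6.0 tot z 167
```

Emit:
{"api": "arm_command", "payload": {
  "rows": "1 0 1 -5 0 0 0; 1 0 2.2 -7 0 0 0; 1 0 3.3 -8 0 0 0; 1 0 4.1 -9.6 0 0 0; 1 0 4.1 -9.6 0 0 0"
}}

```text
time_s: 46.65
position: [0.591, -0.2084, 0.1385]
tool_rot: [[-0.999, 0.049, 0.001], [0.049, 0.999, -0.0], [-0.001, -0.0, -1.0]]
ft_force: [6.7, 1.3, -6.9]
grip_width: 0.0123
```

Emit:
{"api": "arm_command", "payload": {
  "rows": "1 0 4.9 -9.2 0 0 0; 1 0 5 -9.2 0 0 0; 1 0 5.7 -8.7 0 0 0; 1 0 5.7 -8.7 0 0 0; 1 0 0 0 0 0 0"
}}

```text
time_s: 47.07
position: [0.5923, -0.1869, 0.1762]
tool_rot: [[-0.999, 0.049, 0.003], [0.049, 0.999, -0.002], [-0.004, -0.002, -1.0]]
ft_force: [4.2, -3.2, -3.3]
grip_width: 0.0123
```

Run:
```python
from bos import *
plan()
```

```text
t47.07 p [ 592.3 -186.9  176.2] yaw 177.22 tilt [ 0.2  -0.13] j1 -28.4 j6 -115.6 w 12.3 F [ 4.2 -3.2 -3.3]
  shift now [0. 0. 0.] | rz 0 | after turn [ 0.  0. -0.]
```

Emit:
{"api": "arm_command", "payload": {
  "rows": "1 0 6.4 -8.2 0 0 0; 1 0 6.5 -8.2 0 0 0; 1 0 4.8 -5.1 0 0 0; 1 0 4.7 -5.1 0 0 0; 1 0 4.8 -5 0 0 0"
}}

```text
time_s: 47.48
position: [0.5937, -0.162, 0.2068]
tool_rot: [[-0.999, 0.05, 0.004], [0.05, 0.999, -0.005], [-0.004, -0.004, -1.0]]
ft_force: [5.6, -6.9, -0.3]
grip_width: 0.0122
```

Emit:
{"api": "arm_command", "payload": {
  "rows": "1 0 5.2 -4.7 0 0 0; 1 0 5.2 -4.6 0 0 0; 1 0 5.2 -4.6 0 0 0; 1 0 0 0 0 0 0; 1 0 0 0 0 0 0"
}}

```text
time_s: 47.9
position: [0.5947, -0.1467, 0.2214]
tool_rot: [[-0.999, 0.05, 0.005], [0.05, 0.999, -0.006], [-0.005, -0.005, -1.0]]
ft_force: [5.1, -8.7, 4.4]
grip_width: 0.0119
```

Emit:
{"api": "arm_command", "payload": {
  "rows": "1 0 5.6 -4.2 0 0 0; 1 0 5.6 -4.2 0 0 0; 1 0 5.5 -4.1 0 0 0; 1 0 0 0 0 0 0; 1 0 0 0 0 0 0"
}}

```text
time_s: 48.32
position: [0.5957, -0.1303, 0.2347]
tool_rot: [[-0.999, 0.051, 0.007], [0.051, 0.999, -0.007], [-0.007, -0.006, -1.0]]
ft_force: [3.5, -9.1, 9.1]
grip_width: 0.0123
```

Emit:
{"api": "arm_command", "payload": {
  "rows": "1 0 5.9 -3.7 0 0 0; 1 0 5.9 -3.7 0 0 0; 1 0 5.9 -3.6 0 0 0; 1 0 0 0 0 0 0; 1 0 0 0 0 0 0"
}}

```text
time_s: 48.73
position: [0.5967, -0.1126, 0.246]
tool_rot: [[-0.999, 0.051, 0.007], [0.051, 0.999, -0.007], [-0.008, -0.006, -1.0]]
ft_force: [4.4, -8.4, 10.6]
grip_width: 0.0121
```

Emit:
{"api": "arm_command", "payload": {
  "rows": "1 0 6.2 -3.2 0 0 0; 1 0 6.2 -3.1 0 0 0; 1 0 6.2 -3.1 0 0 0; 1 0 0 0 0 0 0; 1 0 0 0 0 0 0"
}}

```text
time_s: 49.15
position: [0.5977, -0.0935, 0.2553]
tool_rot: [[-0.999, 0.051, 0.008], [0.05, 0.999, -0.005], [-0.008, -0.005, -1.0]]
ft_force: [6.2, -6.6, 10.1]
grip_width: 0.012
```

Run:
```python
from bos import *
plan(); im=snap('top','t12')[120:270,200:440]; im2=snap('scene','s12')[130:280,250:490]
cv2.imwrite('pics/c12.png',cv2.resize(np.vstack([im,im2])[:,:,::-1],None,fx=2,fy=2,interpolation=cv2.INTER_CUBIC))
```

```text
t49.15 p [597.7 -93.5 255.3] yaw 177.11 tilt [ 0.45 -0.31] j1 -20.0 j6 -107.1 w 12.0 F [ 6.2 -6.6 10.1]
  shift now [0. 0. 0.] | rz 0 | after turn [ 0.  0. -0.]
```

View pics/c12.png

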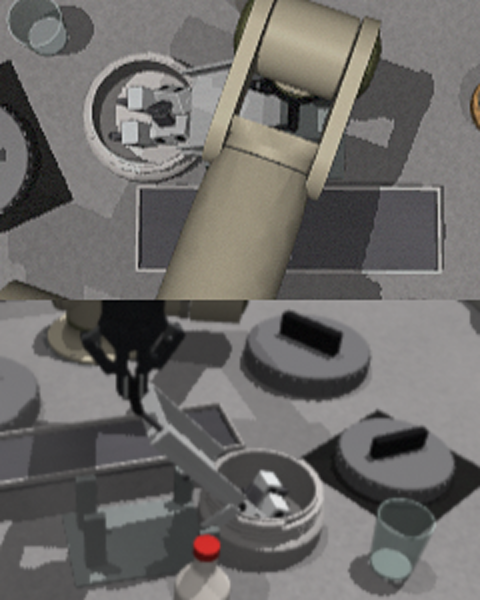

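At about 50° two bosses are in the pot at crop (130,98) and (130,130), and two are at the tray lip near (170,110). I'll tilt further and wait.

Emit:
{"api": "arm_command", "payload": {
  "rows": "1 0 6.5 -2.6 0 0 0; 1 0 6.5 -2.6 0 0 0; 1 0 6.4 -2.5 0 0 0; 1 0 5 -1.7 0 0 0; 1 0 4.9 -1.7 0 0 0"
}}

```text
time_s: 49.67
position: [0.5994, -0.064, 0.2661]
tool_rot: [[-0.999, 0.051, 0.008], [0.051, 0.999, -0.005], [-0.008, -0.004, -1.0]]
ft_force: [9.9, 1.9, -7.0]
grip_width: 0.012
```

Emit:
{"api": "arm_command", "payload": {
  "rows": "1 0 0 0 0 0 0; 1 0 0 0 0 0 0; 1 0 0 0 0 0 0; 1 0 0 0 0 0 0; 1 0 0 0 0 0 0"
}}

```text
time_s: 50.08
position: [0.5994, -0.0638, 0.2659]
tool_rot: [[-0.999, 0.05, 0.008], [0.05, 0.999, -0.004], [-0.008, -0.003, -1.0]]
ft_force: [7.7, -3.6, 8.0]
grip_width: 0.0123
```

Emit:
{"api": "arm_command", "payload": {
  "rows": "1 0 0 0 0 0 0; 1 0 0 0 0 0 0; 1 0 0 0 0 0 0; 1 0 0 0 0 0 0; 1 0 0 0 0 0 0"
}}

```text
time_s: 50.5
position: [0.5994, -0.0638, 0.2658]
tool_rot: [[-0.999, 0.05, 0.008], [0.05, 0.999, -0.004], [-0.008, -0.003, -1.0]]
ft_force: [8.7, -3.5, 7.9]
grip_width: 0.0122
```

Run:
```python
from bos import *
plan(); im=snap('top','t13')[130:200,220:300]; im2=snap('scene','s13')[180:260,320:430]
im=cv2.resize(im,(480,420),interpolation=cv2.INTER_CUBIC); im2=cv2.resize(im2,(320,233),interpolation=cv2.INTER_CUBIC)
im2=np.vstack([im2,np.zeros((187,320,3),np.uint8)])
cv2.imwrite('pics/c13.png',np.hstack([im,im2])[:,:,::-1])
a=cv2.imread('pics/t12.png')[130:200,220:300].astype(int);b=cv2.imread('pics/t13.png')[130:200,220:300].astype(int);d=abs(a-b).sum(2)>60;ys,xs=np.nonzero(d);print(d.sum(),np.percentile(xs,[5,50,95])+220,np.percentile(ys,[5,50,95])+130)
```

```text
t50.50 p [599.4 -63.8 265.8] yaw 177.11 tilt [ 0.45 -0.21] j1 -17.3 j6 -104.4 w 12.2 F [ 8.7 -3.5  7.9]
  shift now [0. 0. 0.] | rz 0 | after turn [ 0.  0. -0.]
422 [268.   289.   298.95] [146. 173. 197.]
```

View pics/c13.png

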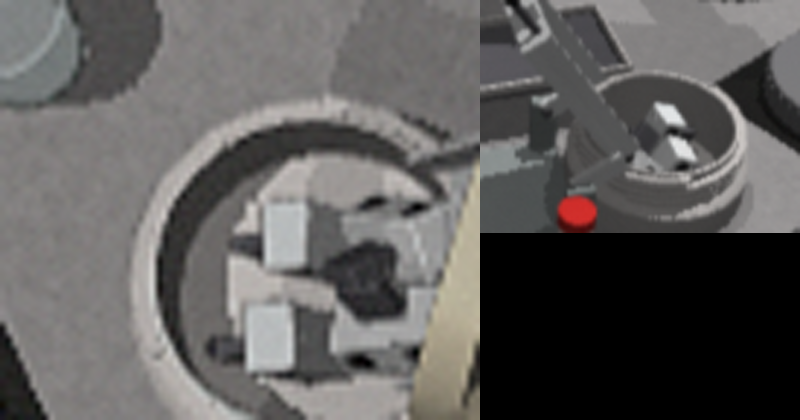

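The front two bosses stand on end near the pot's centre, and the rear pair leans between them and the tray lip. I'll jog the tray to free the rear pair.

Emit:
{"api": "arm_command", "payload": {
  "rows": "1 0 -14.6 5.5 0 0 0; 1 0 -14.7 5.6 0 0 0; 1 0 14.7 -5.6 0 0 0; 1 0 14.6 -5.5 0 0 0; 1 0 0 0 0 0 0"
}}

```text
time_s: 51.02
position: [0.5991, -0.0623, 0.2668]
tool_rot: [[-0.999, 0.049, 0.008], [0.049, 0.999, -0.004], [-0.008, -0.003, -1.0]]
ft_force: [4.5, -4.9, 9.6]
grip_width: 0.0121
```

Emit:
{"api": "arm_command", "payload": {
  "rows": "1 0 -14.6 5.5 0 0 0; 1 0 -14.7 5.6 0 0 0; 1 0 14.7 -5.6 0 0 0; 1 0 14.6 -5.5 0 0 0; 1 0 0 0 0 0 0"
}}

```text
time_s: 51.43
position: [0.5986, -0.0621, 0.2662]
tool_rot: [[-0.999, 0.049, 0.006], [0.049, 0.999, -0.003], [-0.006, -0.003, -1.0]]
ft_force: [3.1, -4.2, 9.3]
grip_width: 0.0119
```

Emit:
{"api": "arm_command", "payload": {
  "rows": "1 0 -14.6 5.5 0 0 0; 1 0 -14.7 5.6 0 0 0; 1 0 14.7 -5.6 0 0 0; 1 0 14.6 -5.5 0 0 0; 1 0 0 0 0 0 0"
}}

```text
time_s: 51.85
position: [0.5982, -0.062, 0.2656]
tool_rot: [[-0.999, 0.049, 0.004], [0.049, 0.999, -0.002], [-0.004, -0.002, -1.0]]
ft_force: [1.8, -4.1, 9.1]
grip_width: 0.0123
```

```bash
cat >> h.py <<'E'
def ascii(im,box,n=80,rows=None):
    x0,y0,x1,y1=box;g=cv2.cvtColor(im,cv2.COLOR_RGB2GRAY)[y0:y1,x0:x1]
    g=cv2.resize(g,(n,rows or int(n*(y1-y0)/(x1-x0)/2)),interpolation=cv2.INTER_AREA)
    for r in g: print(''.join('@#*+=-:. '[::1][min(8,int(v)//27)] for v in r))
E
python3 - <<'E'
from bos import *
plan(); im=snap('top','t14')
a=cv2.imread('pics/t13.png')[:,:,::-1]
ascii(a,(240,145,300,205),84);print('-----');ascii(im,(240,145,300,205),84)
E
```

```text
t51.85 p [598.2 -62.  265.6] yaw 177.20 tilt [ 0.24 -0.13] j1 -17.2 j6 -104.4 w 12.3 F [ 1.8 -4.1  9.1]
  shift now [0. 0. 0.] | rz 0 | after turn [ 0.  0. -0.]
+==============================================--=======+++===========+++===++==++==
==================================-----------:--::::----====================++===++=
===============================---::::::::::::::::::----------===++==============+==
========================----:::::::::-===============------------=++++*+=+==========
=====================---:::::::--==+*******************+==--=-------=+****+++=======
==================---:::-:--=+*#######***#******************++====-----==+***+======
=================-:::::-==+*###***#####*##****#####*#***********+==-==----++====+++*
===============--::::-=*####***#*##***#****+========++++**********+=--===++++*******
============--:::::-=**#*##*######****+----:::------------==+++****+++***********++=
===========--:::::+**##**######***++=-:::::::--------------------=+******+++=+====-:
=========-:::::-=*###*#####**++++==-::::::::-----------------::::::-=+***+=--------:
====
[... 5506 characters left out ...]
=====-----------=**+
=======----:::::::=++++++++++++====------==++==--------::::::::--=====---------=***+
========----::::::::-==++++++++++++*+=-:::::::::-:-------------:----=========-==*+==
=========----::::::::---=++++++=++++++=---::--::-:::-------:---::--============++===
============---::::::::::--==+++++++++*+++--::::-:--:--:--:::::---==+=========++====
=============----:::::::::::----==++++++++*+====-----::::--:------=+++++++++++++====
==============----:::---::::---:::----===============------::::::-+****++++++++=====
=================----:---:::::::::-----:----:------------::::---=++====++++++=======
=====================---::::---::----:-::--::::::::---::---=++++++=====++++++=======
```

The jog moved nothing in the pot, so the rear pair is not resting on the tray: they lie within the bore. Lowering gently along the same arc.

Emit:
{"api": "arm_command", "payload": {
  "rows": "1 0 -4.9 1.7 0 0 0; 1 0 -5 1.7 0 0 0; 1 0 -6.4 2.5 0 0 0; 1 0 -6.5 2.6 0 0 0; 1 0 -6.5 2.6 0 0 0"
}}

```text
time_s: 52.32
position: [0.5964, -0.0928, 0.2535]
tool_rot: [[-0.999, 0.05, 0.003], [0.05, 0.999, -0.001], [-0.003, -0.001, -1.0]]
ft_force: [2.6, -2.3, 5.7]
grip_width: 0.0124
```

Emit:
{"api": "arm_command", "payload": {
  "rows": "1 0 -6.2 3.1 0 0 0; 1 0 -6.2 3.1 0 0 0; 1 0 -6.2 3.2 0 0 0; 1 0 -5.9 3.6 0 0 0; 1 0 -5.9 3.7 0 0 0"
}}

```text
time_s: 52.73
position: [0.5946, -0.123, 0.2358]
tool_rot: [[-0.999, 0.05, 0.001], [0.05, 0.999, -0.001], [-0.001, -0.001, -1.0]]
ft_force: [1.9, -2.0, 1.4]
grip_width: 0.0125
```

Emit:
{"api": "arm_command", "payload": {
  "rows": "1 0 -5.9 3.7 0 0 0; 1 0 -5.5 4.1 0 0 0; 1 0 -5.6 4.2 0 0 0; 1 0 -5.6 4.2 0 0 0; 1 0 -5.2 4.6 0 0 0"
}}

```text
time_s: 53.15
position: [0.593, -0.1503, 0.214]
tool_rot: [[-0.999, 0.049, -0.001], [0.049, 0.999, 0.0], [0.001, 0.0, -1.0]]
ft_force: [0.1, 0.1, 1.0]
grip_width: 0.0126
```

Emit:
{"api": "arm_command", "payload": {
  "rows": "1 0 -5.2 4.6 0 0 0; 1 0 -5.2 4.7 0 0 0; 1 0 -4.8 5 0 0 0; 1 0 -4.7 5.1 0 0 0; 1 0 -4.8 5.1 0 0 0"
}}

```text
time_s: 53.57
position: [0.5917, -0.1741, 0.1889]
tool_rot: [[-0.999, 0.049, -0.002], [0.049, 0.999, 0.002], [0.002, 0.002, -1.0]]
ft_force: [-2.4, 3.3, -1.0]
grip_width: 0.0122
```

Emit:
{"api": "arm_command", "payload": {
  "rows": "1 0 -6.5 8.2 0 0 0; 1 0 -6.4 8.2 0 0 0; 1 0 -5.7 8.7 0 0 0; 1 0 -5.7 8.7 0 0 0; 1 0 -5 9.2 0 0 0"
}}

```text
time_s: 53.98
position: [0.59, -0.2043, 0.1456]
tool_rot: [[-0.999, 0.049, -0.002], [0.049, 0.999, 0.001], [0.002, 0.001, -1.0]]
ft_force: [-4.6, 0.6, -0.4]
grip_width: 0.0125
```

Run:
```python
from bos import *
plan((.5903,-.2224),177.1,.1001)
```

```text
t53.98 p [ 590.  -204.3  145.6] yaw 177.17 tilt [-0.11  0.03] j1 -29.9 j6 -117.1 w 12.5 F [-4.6  0.6 -0.4]
  shift now [ -1.3 -18.1  45.5] | rz 0.1 | after turn [ -1.2 -18.1  45.5]
```

Emit:
{"api": "arm_command", "payload": {
  "rows": "1 0 -4.5 9 0 0 0; 1 0 -3.4 8 0 0 0; 1 0 -3 7 0 0 0; 1 0 -2.2 6 0 0 0; 1 0 -1.8 5 0 0 0"
}}

```text
time_s: 54.4
position: [0.5894, -0.2191, 0.1108]
tool_rot: [[-0.999, 0.049, -0.002], [0.049, 0.999, 0.0], [0.002, 0.0, -1.0]]
ft_force: [-6.7, -3.2, -0.2]
grip_width: 0.0121
```

Emit:
{"api": "arm_command", "payload": {
  "rows": "1 0 -1 3 0 0 0; 1 0 -1 3 0 0 0; 1 0 -0.7 2 0 0 0; 1 0 -0.4 1.2 0 0 0; 1 0 0 0 0 0 0"
}}

```text
time_s: 54.82
position: [0.5892, -0.2219, 0.1018]
tool_rot: [[-0.999, 0.049, -0.002], [0.049, 0.999, 0.0], [0.002, 0.0, -1.0]]
ft_force: [-6.3, -0.2, -0.1]
grip_width: 0.0121
```

Run:
```python
from bos import *
plan((.5903,-.2224),177.1,.1001)
```

```text
t54.82 p [ 589.2 -221.9  101.8] yaw 177.17 tilt [-0.1   0.03] j1 -31.4 j6 -118.5 w 12.1 F [-6.3 -0.2 -0.1]
  shift now [-1.1 -0.4  1.7] | rz 0.1 | after turn [-1.1 -0.4  1.7]
```

Emit:
{"api": "arm_command", "payload": {
  "rows": "1 0 -0.2 0.7 0 0 0; 1 0 -0.2 0.7 0 0 0; 1 0 0 0.5 0 0 0; 1 0 0 0 0 0 0; 1 0 0 0 0 0 0"
}}

```text
time_s: 55.23
position: [0.5894, -0.2222, 0.1007]
tool_rot: [[-0.999, 0.049, -0.001], [0.049, 0.999, -0.0], [0.001, -0.0, -1.0]]
ft_force: [-6.5, 1.9, 2.9]
grip_width: 0.0123
```

Emit:
{"api": "arm_command", "payload": {
  "rows": "1 0 0 0.6 0 0 0; 1 0 0 0.6 0 0 0; 1 0 0 0.6 0 0 0; 1 0 0 0 0 0 0; 1 0 0 0 0 0 0"
}}

```text
time_s: 55.65
position: [0.5894, -0.2223, 0.1006]
tool_rot: [[-0.999, 0.049, 0.0], [0.049, 0.999, -0.001], [-0.0, -0.001, -1.0]]
ft_force: [-10.6, 3.0, 13.5]
grip_width: 0.0123
```

Tray is on its rests (Fz rising at z 0.1006). Release, back up 80 mm or more, and withdraw toward the rack side for a clear top view.

Emit:
{"api": "arm_command", "payload": {
  "rows": "1 0 0 -1.5 0 0 0; 0.4 0 0 0 0 0 0; 0.4 0 0 0 0 0 0; 0.4 0 0 0 0 0 0; 0.4 0 0 0 0 0 0"
}}

```text
time_s: 56.07
position: [0.5902, -0.2223, 0.1005]
tool_rot: [[-0.999, 0.049, 0.001], [0.049, 0.999, -0.001], [-0.001, -0.0, -1.0]]
ft_force: [1.0, 0.6, 1.2]
grip_width: 0.0512
```

Emit:
{"api": "arm_command", "payload": {
  "rows": "0.4 0 0 -10 0 0 0; 0.4 0 0 -25 0 0 0; 0.4 0 0 -35 0 0 0; 0.4 0 0 -35 0 0 0; 0.4 40 0 0 0 0 0"
}}

```text
time_s: 56.48
position: [0.5576, -0.2234, 0.2151]
tool_rot: [[-0.999, 0.047, 0.019], [0.047, 0.999, -0.012], [-0.02, -0.011, -1.0]]
ft_force: [0.5, -2.3, 0.4]
grip_width: 0.0512
```

Emit:
{"api": "arm_command", "payload": {
  "rows": "0.4 30 -25 0 0 0 0; 0.4 30 -25 0 0 0 0; 0.4 30 -25 0 0 0 0; 0.4 30 -25 0 0 0 0; 0.4 20 -25 0 0 0 0"
}}

```text
time_s: 56.9
position: [0.4018, -0.3388, 0.2067]
tool_rot: [[-0.999, 0.05, 0.001], [0.05, 0.999, -0.001], [-0.001, -0.001, -1.0]]
ft_force: [0.4, -0.8, 0.1]
grip_width: 0.0513
```

Run:
```python
from bos import *
plan(); im=snap('top','t15'); a=cv2.imread('pics/t6.png')[:,:,::-1];b=cv2.imread('pics/top0.png')[:,:,::-1]
def df(x,box,n):
    x0,y0,x1,y1=box;d=abs(im[y0:y1,x0:x1].astype(int)-x[y0:y1,x0:x1]).max(2)>40;print(n,d.sum(),'of',d.size)
df(a,(308,160,374,194),'tray vs empty');df(a,(384,158,400,200),'handle');df(a,(270,215,420,252),'rack (bosses gone)')
df(b,(200,112,240,150),'beaker');df(b,(312,88,350,132),'bottle');df(b,(430,145,485,195),'flask')
ascii(im,(240,142,402,205),130)
snap('scene','s15');s=cv2.imread('pics/s15.png')[:,:,::-1];s0=cv2.imread('pics/scene0.png')[:,:,::-1]
for n,(x0,y0,x1,y1) in dict(beaker=(434,228,470,272),bottle=(332,250,370,312),flask=(170,230,222,296)).items(): print(n,(abs(s[y0:y1,x0:x1].astype(int)-s0[y0:y1,x0:x1]).max(2)>40).sum(),(x1-x0)*(y1-y0))
```

```text
t56.90 p [ 401.8 -338.8  206.7] yaw 177.16 tilt [ 0.03 -0.07] j1 -53.1 j6 -140.2 w 51.3 F [ 0.4 -0.8  0.1]
  shift now [0. 0. 0.] | rz 0 | after turn [ 0.  0. -0.]
tray vs empty 0 of 2244
handle 0 of 672
rack (bosses gone) 1221 of 5550
beaker 0 of 1520
bottle 0 of 1672
flask 0 of 2750
*++===============================================================================================================================
===========================----===================================================================================================
================----:::::::::::::----=============================================================================================
============---:::--=++++*+*++==--::::-=++========================================================================================
==========--::-=+*####*************+=-:::-=+++====================================================================================
========-:::=**#####***++=======++****+=:::-++*++++==----=---=------------------------------======================================
======-:::=*##*#****+-::::::
[... 1804 characters left out ...]
=
====--::::=++====+==--==++==---::::::--::::::=+++*#**=:::--::::::::::::::::..::..:.:.:::::::::::::::::::-+:=***********##@****+-==
=====--:::::==+++=++=-:::::::::::::::::::::=++==+#*=-:----++******++==================--------:::-::-::::-:+****#*+++++**+++*++===
=======-:::::::-==++++++-:::::::::::-::::-+++-=****+*+++++*****++============================+++**+++=====+++***++================
========--::-:::-::---=====----:::::::-=+====+**+=========*****===========================================+=======================
===========---::::::::::::::::::::-===----+**++===+**++******++===========================================*=======================
beaker 0 1584
bottle 24 2356
flask 530 3432
```

Run:
```python
from h import *
s=readout.observe();print(s['time_s'],s['ft_force'].round(1),s['position']);print(env.close_job())
```

```text
57.0 [-0.  -0.8 -0.7] [ 0.4014403  -0.34109648  0.20655735]
the job is handed in; nothing more can be done
None
```

The job is done and handed in at 57 s; no verdict came back.

**What I did:**
- **Cover:** I unscrewed the smallest cover in three gripped turns (about 269° anticlockwise) and laid it bar up on the mat, about 1 mm from the mat's measured centre.
- **Bosses:** I moved all four bosses from the rack to the tray, tipped the tray to about 57° so they slid into the pot, then lowered it onto its rests and let go.

**Last checks, from top-camera comparisons and a coarse text print:**
- The tray and handle match the earlier empty, lowered image exactly.
- All four bosses are within the pot's bore. I did not measure their heights directly; two stand on end. They did not move when I jogged the tray.
- The beaker, wash bottle and flask show no change from the start.

**What failed or disagreed:**
- **Fingertip height:** the shut fingertips touched about 36 mm higher than the given geometry says, so the first grasp closed above the cover's bar. I recalibrated by touch. That gentle contact reached 26 N.
- **First boss:** it brushed the handle-end wall of the tray at about 12 N, and I shifted it before setting it down.
- **Scene camera:** the last view differed from the start around the flask (530 of 3432 pixels). I think this is the arm or its shadow, because the top view shows no change there, but I did not confirm it.
- **Rack:** the last rack comparison still showed differences, as expected with the bosses gone. I did not look at the rack again in a picture.

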